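# Calibrate the filling scale through its recessed button

## Task

Calibrate the filling scale: take the largest of the three knob weights from its board and set it down gently, upright, inside the circle scribed in the middle of the scale's pan, and let go of it. Then take the pin tool out of the wooden block, reach with its tip into the small round hole in the scale's sloping front panel, press the button in there gently but all the way down and keep it down for two seconds, with only the weight resting on the pan. Finally stand the pin tool upright again in its hole in the block, leaving the weight where it is on the pan and not disturbing the other weights, the jerry can or the spanner.

Things in the scene. Friction and masses are not known exactly. Their poses are not given: they have to be found in the camera images.
- scale: grey bench scale, fixed, 220 deep (x) x 190 wide (y) x 72 high; origin: centre of its underside. Its -x side is its front, within 35 degrees of facing the robot. Round steel pan 130 diameter, centre at x +30, top 72 up. Front panel slopes up at 25 degrees, from 30 high at x -110 to 63 high at x -40, with display, flat keys and, near its -y end, the round button hole
- pan_center (a point): centre of the pan's flat upper face, 72 above the bench; x, y, z axes as the scale's. Around it a thin dark circle is scribed, 54 inside diameter
- button_hole (a point): centre of the mouth of the round hole in the sloping panel: 9 diameter, 1 chamfer, square to the panel; 71 in -x, 66 in -y of the scale's origin, 48 up. z axis: outward along the hole, 25 degrees from vertical towards the scale's front; x: up the slope; y: the scale's y. The black button's face lies 9 below the mouth
- cal_button (a joint): the button in the hole: 0 = up, 0.004 = fully down (slides 4 mm into the panel, a sprung button that comes back up when released). It starts to move at 2 N and needs 7 N to be fully down, where it meets a hard stop. It counts as down beyond 0.0032
- button_face (a point): centre of the button's outer face, which moves with it (9 below the hole's mouth when up, 13 when down); z axis outward along the hole
- weight_board: plain wooden board, fixed, 230 (x) x 80 (y) x 12 thick, carrying the three weights in a row along its x axis, 80 apart, in any order; origin: centre of its underside on the bench
- weight_large: largest steel knob weight, about 0.5 kg: cylinder 42 diameter and 40 high, above it a neck and a knob 21 diameter between 53 and 59, 62 high in all; origin: centre of its underside, z up
- weight_mid: middle steel knob weight, bystander: 31 diameter, 46 high; origin: centre of its underside
- weight_small: smallest steel knob weight, bystander: 24.5 diameter, 37 high; origin: centre of its underside
- tool_block: wooden tool block, fixed, 60 (x) x 110 (y) x 75 high; origin: centre of its underside on the bench; two L-shaped hex keys, up to 28 high above it, stand in it at y = -42 (short arms reaching to y = -26)
- block_hole (a point): centre of the mouth of the pin tool's hole in the block's top face, 30 in +y from the block's centre, 75 above the bench: 14 diameter, straight through the block; z up
- pin_tool: pin tool, 140 long, about 60 g, standing in the block's hole: black round handle 16 diameter from 5 to 75, round steel collar 24 diameter and 5 thick (0 to 5) that rests on the block's top, steel pin 6 diameter hanging down 65 below the collar with a round end. Origin: on its axis at the underside of the collar; z along the axis towards the handle's end
- pin_tip (a point): the very end of the pin, 65 below the collar's underside on the tool's axis
- jerry_can: white jerry can with gold-coloured cap, bystander: 74 x 51 x 150 high; origin: centre of its underside
- spanner: open-ended steel spanner lying flat, bystander: 130 long; origin: at its middle, on the bench
Mind the look-alikes: they are no part of the job. Several things have the shape of the pin_tool; the one meant has the colours described above.

How it is judged:
By the outcome, as a careful person would: the job done as asked, in the order asked, and still so for the second after the job is handed in, with the robot touching nothing.
It also fails if it takes over 72 s, if anything falls off the work surface, if the arm or the gripper's body presses on something with over 40 N, if the wrist force passes 120 N, or if a joint passes its speed limit or range.

## Robot

A 6-joint arm with a two-finger parallel gripper is mounted at the origin on the work surface. World frame = base frame: x ahead of the robot, y to its left, z up, the work surface at z = 0. Lengths are in m, angles in degrees, forces in N, time in s.
With the tool pointing down it reaches from about 0.4 to 0.825 m from the base axis. Payload 7 kg.
Tool frame: the origin (TCP) lies midway between the tips of the shut fingers; the grasp point (between the pads) lies r.hold_point_z behind it (r.hold_point_z is the distance from the TCP to the grasp point, in m); z points along the fingers, x is the direction in which the jaws open and shut, and the axes are right-handed (so a half turn about z gives the same grasp; the last joint's range is limited). The gripper opens to 88 mm and grips with 3 to 60 N. Pads are 19 mm wide; open, the fingers measure 130 mm over their backs; the gripper's body (78 mm by 193 mm) begins 47 mm behind the grasp point.
Start: joints at [-58.952, 20.546, 0.682, 0, -70.136, -16.507], TCP at [0.169, -0.653, 0.227] pointing down, gripper open.
Joint ranges: [-176.03, 176.03], [-82.01, 121.73], [-58.28, 71.71], [-173.87, 95.51], [-174.79, -0.11], [-173.66, 173.66]. Speed limits (degrees/s): [136.94, 136.94, 172.46, 180, 180, 180].

## Interface

Orientations are given as [roll, pitch, yaw] about the fixed x, y, z axes, in that order (R = Rz(yaw) Ry(pitch) Rx(roll)).
In Python, from plant import get_state, viewer, close_job, r gives the robot as it stands.
- The arm moves only by the tool apply_moves, never from a script. Its argument "plan" is a list of rows, each a list of 3 entries, a list of its own where there are three numbers: the closure in counts, from 0 (fully open) to 255 (shut), then the shift along the tool's x, y, z in units of 50 mm (1.0 is 50 mm), then the turn about the tool's z in units of 6 degrees (1.0 is 6 degrees). A call has 1 to 12 rows; each row shifts and turns the commanded pose from where the row before left it, along the tool's axes as they then stand; what a row does not reach is not made up. A row lasts 1/8 s, in which the tool goes at most 62.5 mm and 10.7 degrees, less where a joint would pass 70% of its speed; a pose out of reach is approached as far as the arm can. A call is refused whole if a number of a shift passes 1 or a number of a turn 1, either way. A call with a gripper value outside its range is refused whole. The fingers move at their own pace and stop on an object; "squeeze" is the grip in N (left out, the last holds). Time passes only in rows, so rows that do not move let the fingers close. It gives the time, the measured TCP pose, the force and the opening at its end, in the units of the state.
- get_state(): the state, without advancing time (a new reading comes with each control period).
- viewer.capture(name): name is "side" or "top"; returns a dict with "frame" (420x560x3 uint8, blue, green, red), "K" (3x3 intrinsics, pixels), "R" (3x3) and "t" (3): a world point X has camera coordinates R X + t. Camera axes: x right, y down, z forward; pixel columns grow to the right and rows downward; lengths in m; the calibration is good to about 2 mm. A picture is of the moment at which its call begins. There is no depth.
- close_job(): hands the job in, once; it reports no verdict.
The state is a dict: "time_s": time; "joints": joint angles; "qd": joint speeds; "joint_torque": joint torques, N m; "tcp_pos": TCP position; "eef_rot": TCP orientation; "contact_force": force on the tool from outside, world axes, zero at the start; "moment": the same for the moment, N m; "gripper_width": finger opening in m.
Only numpy, scipy, OpenCV 4.12 (cv2) and the standard library are available. Lean on these libraries where they do the work, as an engineer would, in place of code of your own. Each camera call takes 0.05 s, during which the arm holds its last target.

## Working session

There is one attempt and no reset: what is moved stays moved. The work goes in short steps, Python scripts to look and compute and a tool call to move; the robot and the scene stay as the last step left them, time stands still between calls to the robot, and variables do not carry over. Pictures are saved under pics/ and viewed, and the job is handed in when it is done.

Besides the shell and the picture viewer there is one more tool, called after "Call:" as name([rows], argument=value, ...), one row to a line, values as JSON. apply_moves: Moves the arm, as the interface text tells. Its arguments: {"type":"object","properties":{"plan":{"type":"array","items":{"type":"array"}},"squeeze":{"type":"number"}},"required":["plan"]}

```bash
ls; mkdir -p pics; python3 - <<'E'
from plant import get_state, viewer, r
import cv2
print(get_state()); print(r.hold_point_z)
for n in("side","top"):
    d=viewer.capture(n); cv2.imwrite(f"pics/{n}0.png",d["frame"]); print(n,d["K"],d["R"],d["t"])
E
```

```text
pics
{'time_s': 0.0, 'joints': array([-5.89520970e+01,  2.05890400e+01,  6.34995853e-01, -1.97052147e-02,
       -7.01349988e+01, -1.65066620e+01]), 'qd': array([-0.01275988, -0.001608  ,  0.03270885, -0.03150215, -0.02743286,
       -0.047043  ]), 'joint_torque': array([-1.81423053e-03, -5.82722962e+01,  2.93051845e+01,  6.99702144e+00,
        6.79300865e-03, -1.65119905e-04]), 'tcp_pos': array([ 0.16933085, -0.65292613,  0.2256603 ]), 'eef_rot': array([-1.79992459e+02, -9.06369453e-02,  1.04534525e+02]), 'contact_force': array([-0.43807196,  0.05000756,  0.07470746]), 'moment': array([-0.00842203, -0.00139134,  0.03497577]), 'gripper_width': 0.08817095501317078}
0.0188
side [[390.8582611    0.         278.96479121]
 [  0.         390.8582611  208.80029516]
 [  0.           0.           1.        ]] [[ 0.97618296 -0.2158529  -0.02177959]
 [-0.14098674 -0.55487692 -0.81989898]
 [ 0.16489258  0.80344205 -0.57209379]] [-0.51635334  0.14135328  0.83225001]
top [[397.90025265   0.         277.62941568]
 [  0.         397.90025265 208.20056471]
 [  0.           0.           1.        ]] [[ 0.02235494 -0.99969681  0.01032237]
 [-0.99780172 -0.02295448 -0.0621677 ]
 [ 0.0623858  -0.00890993 -0.99801234]] [-0.01887757  0.53831007  0.83982109]
```

View pics/side0.png

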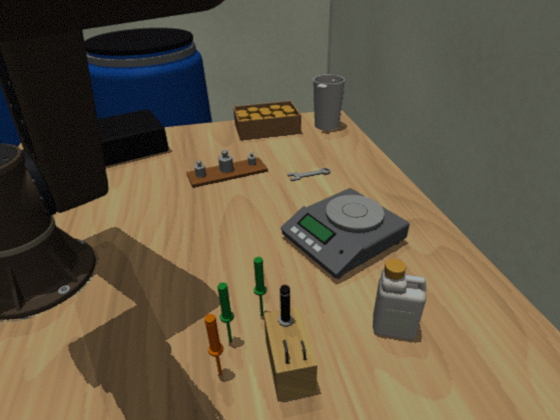

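View pics/top0.png

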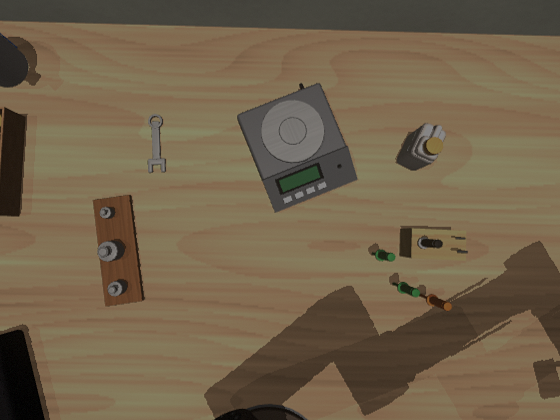

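```bash
cat > h.py <<'E'
import numpy as np, cv2
from plant import get_state, viewer, r
def cam(n):
    return viewer.capture(n)
def ray(d,px):
    R,t,K=d["R"],d["t"],d["K"]
    C=-R.T@t; v=R.T@np.linalg.inv(K)@np.array([px[0],px[1],1.0]); return C,v/np.linalg.norm(v)
def onz(d,px,z):
    C,v=ray(d,px); return C+v*(z-C[2])/v[2]
def proj(d,X):
    c=d["R"]@np.array(X,float)+d["t"]; p=d["K"]@c; return p[:2]/p[2]
def tri(d1,p1,d2,p2):
    C1,a=ray(d1,p1);C2,b=ray(d2,p2)
    s=np.linalg.lstsq(np.c_[a,-b],C2-C1,rcond=None)[0]
    A=C1+a*s[0];B=C2+b*s[1]; return (A+B)/2,np.linalg.norm(A-B)*1000
E
python3 - <<'E'
from h import *
def crop(n,o,x0,y0,w,h,f):
    im=cv2.imread(n)[y0:y0+h,x0:x0+w]; im=cv2.convertScaleAbs(im,alpha=1.5,beta=10)
    cv2.imwrite(o,cv2.resize(im,None,fx=f,fy=f,interpolation=cv2.INTER_CUBIC))
crop("pics/top0.png","pics/c1.png",230,70,140,150,4)
crop("pics/top0.png","pics/c2.png",360,210,140,110,5)
crop("pics/top0.png","pics/c3.png",85,185,70,130,4)
crop("pics/side0.png","pics/c4.png",180,240,160,160,3.6)
for n in("side","top"):
    d=cam(n); print(n,-d["R"].T@d["t"])
E
```

```text
side [ 0.38675242 -0.70168735  0.58077451]
top [0.48515581 0.00096753 0.87181217]
```

View pics/c1.png

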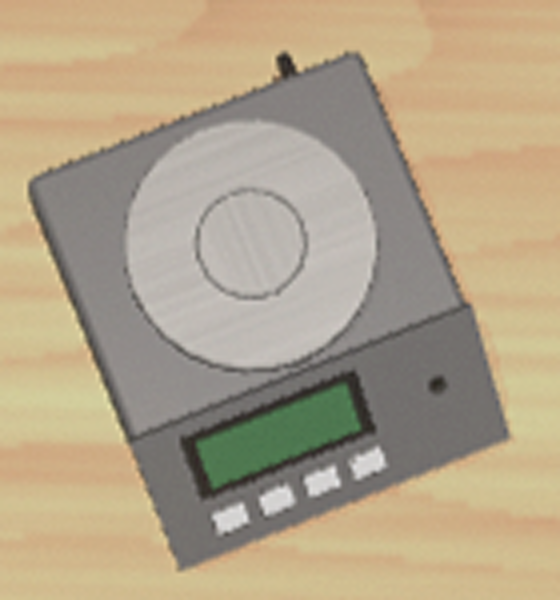

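View pics/c2.png

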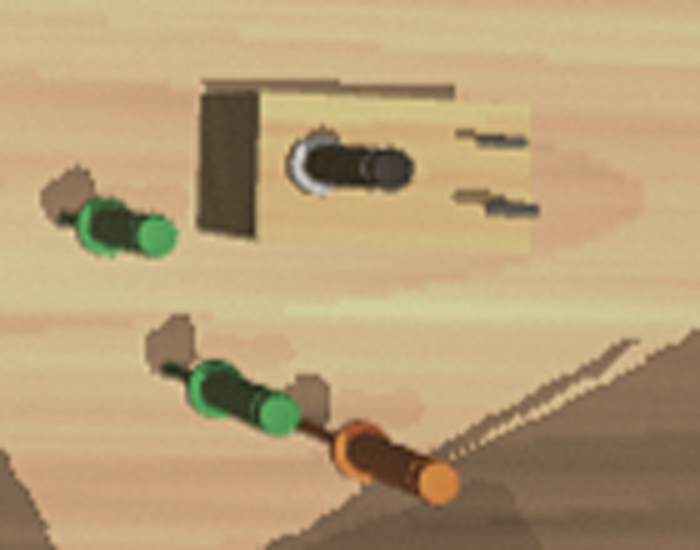

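View pics/c3.png

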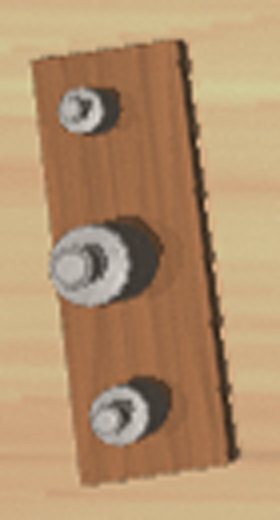

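View pics/c4.png

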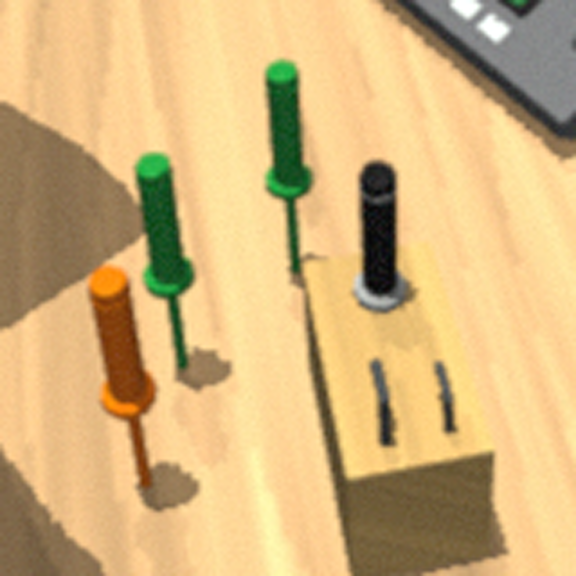

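```bash
python3 - <<'E'
from h import *
T=cam("top");S=cam("side");im=T["frame"].copy()
def up(x0,y0,f,p): return ((p[0]+.5)/f-.5+x0,(p[1]+.5)/f-.5+y0)
pr=lambda n,x:print(n,np.round(np.array(x)*1000,1))
# pan: bright low-saturation region
hsv=cv2.cvtColor(im,cv2.COLOR_BGR2HSV)
def biggest(m,roi):
    mm=np.zeros_like(m);x0,y0,x1,y1=roi;mm[y0:y1,x0:x1]=m[y0:y1,x0:x1]
    c,_=cv2.findContours(mm,cv2.RETR_EXTERNAL,cv2.CHAIN_APPROX_NONE);return max(c,key=cv2.contourArea)
m=((hsv[...,2]>105)&(hsv[...,1]<50)).astype(np.uint8)*255
c=biggest(m,(255,95,330,168)); e=cv2.fitEllipse(c); print("pan",e); pan=onz(T,e[0],.072); pr("pan",pan)
rp=up(230,70,4,(251,243.5)); pr("ring",onz(T,rp,.072))
h=onz(T,up(230,70,4,(437.5,385)),.046); pr("hole",h)
# slope front edge corners z=.030, back top corners z=.063?
fl=onz(T,up(230,70,4,(180,570)),.030); fr=onz(T,up(230,70,4,(508,437)),.030)
ml=onz(T,up(230,70,4,(131,438)),.063); mr=onz(T,up(230,70,4,(466,306)),.063)
for n,x in zip(("fl","fr","ml","mr"),(fl,fr,ml,mr)): pr(n,x)
for a,b in((fl,fr),(ml,mr)): print(np.linalg.norm(a-b)*1000, np.degrees(np.arctan2(*(a-b)[1::-1]))-90)
# yaw from pan->hole: scale-frame vector (-101,-66)
v=(h-pan)[:2]; print(np.linalg.norm(v)*1000, np.hypot(101,66), np.degrees(np.arctan2(v[1],v[0])-np.arctan2(-66,-101))%360)
# pin tool
k=up(360,210,5,(390,168)); pr("handle top@.150",onz(T,k,.150))
co=up(360,210,5,(319,164)); pr("collar top@.08",onz(T,co,.08))
pr("handle tri",tri(T,k,S,up(180,240,3.6,(377,174)))[0]); print(tri(T,k,S,up(180,240,3.6,(377,174)))[1])
# block top corners
for p in((258,91),(256,240),(530,104),(528,252)): pr("blk",onz(T,up(360,210,5,p),.075))
for n,a,b in(("g1",(156,236),(283,72)),("g2",(278,413),(155,166)),("or",(438,482),(110,285))):
    X,e=tri(T,up(360,210,5,a),S,up(180,240,3.6,b)); pr(n,X);print(e)
for n,a,z in (("wl knob",(71,267),.074),("wl body",(91,265),.052),("ws",(77,108),.049),("wm",(111,420),.058)): pr(n,onz(T,up(85,185,4,a),z))
for p in((33,60),(182,40),(80,485),(232,463)): pr("board",onz(T,up(85,185,4,p),.012))
E
```

```text
pan ((292.2587890625, 130.7272491455078), (60.297340393066406, 61.33589553833008), 97.96239471435547)
pan [694.1 -32.5  72. ]
ring [694.6 -32.7  72. ]
hole [ 628.6 -133.1   46. ]
fl [ 5.293e+02 -4.000e-01  3.000e+01]
fr [ 604.3 -173.7   30. ]
ml [594.6  26.3  63. ]
mr [ 667.1 -144.5   63. ]
188.8651579936307 23.410264259414987
185.5202489676612 23.009027582686855
120.04113610796142 120.65239326262865 23.776737060195988
handle top@.150 [ 473.3 -297.2  150. ]
collar top@.08 [ 473.1 -297.8   80. ]
handle tri [ 473.9 -298.2  147.8]
1.3122704450696205
blk [ 501.7 -275.1   75. ]
blk [ 442.2 -274.4   75. ]
blk [ 499.  -384.8   75. ]
blk [ 439.8 -383.5   75. ]
g1 [ 447.5 -215.9  137.8]
2.505698026605955
g2 [ 383.7 -261.1  137.3]
1.983109025507851
or [ 359.8 -320.3  136.3]
2.06916916485855
wl knob [441.1 340.   74. ]
wl body [441.1 339.2  52. ]
ws [521.3 351.6  49. ]
wm [364.  322.9  58. ]
board [548.3 392.3  12. ]
board [561.  312.7  12. ]
board [322.7 355.9  12. ]
board [335.9 276.   12. ]
```

Call:
apply_moves([
  [0,[0.79,0.8,0],0.85],
  [0,[0.79,0.8,0],0],
  [0,[0.79,0.8,0],0],
  [0,[0.79,0.8,0],0],
  [0,[0.79,0.8,0],0],
  [0,[0.79,0.8,0],0],
  [0,[0.79,0.8,0],0],
  [0,[0.79,0.8,0],0],
  [0,[0.79,0.8,0],0],
  [0,[0.79,0.8,0],0],
], squeeze=25)

```text
time_s: 1.55
tcp_pos: [0.496, -0.1936, 0.2269]
eef_rot: [180.0, 0.0, 99.5]
contact_force: [1.2, -0.2, 0.7]
gripper_width: 0.0876
```

Call:
apply_moves([
  [0,[0.98,0.05,0],0],
  [0,[0.98,0.05,0],0],
  [0,[0.98,0.05,0],0],
  [0,[0.98,0.05,0],0],
  [0,[0.98,0.05,0],0],
  [0,[0.98,0.05,0],0],
  [0,[0.98,0.05,0],0],
  [0,[0.98,0.05,0],0],
  [0,[0.98,0.05,0],0],
  [0,[0.98,0.05,0],0],
  [0,[0.98,0.05,0],0],
  [0,[0,0,0],0],
])

```text
time_s: 3.05
tcp_pos: [0.4333, 0.3437, 0.226]
eef_rot: [-180.0, 0.0, 99.6]
contact_force: [-0.1, -0.9, -0.3]
gripper_width: 0.0877
```

```bash
cat >> h.py <<'E'
def delta(target,yaw=None):
    s=get_state();p=s["tcp_pos"];y=s["eef_rot"][2];a=np.radians(y)
    d=np.array(target)-p
    print("t",round(s["time_s"],2),"tcp",np.round(p*1000,1),"rot",np.round(s["eef_rot"],2),"F",np.round(s["contact_force"],1),"w",round(s["gripper_width"]*1000,1))
    print("units x,y,z",np.round([(d[0]*np.cos(a)+d[1]*np.sin(a))/.05,(d[0]*np.sin(a)-d[1]*np.cos(a))/.05,-d[2]/.05],3))
    if yaw is not None: print("turn units",round((y-yaw)/6,3))
E
python3 -c "
from h import *
delta([.441,.3396,.020],99.4)"
```

```text
t 3.05 tcp [433.3 343.7 226. ] rot [-1.7999e+02  1.0000e-02  9.9600e+01] F [-0.1 -0.9 -0.3] w 87.7
units x,y,z [-0.106  0.138  4.121]
turn units 0.034
```

Call:
apply_moves([
  [0,[-0.1,0.14,0.5],0.03],
  [0,[0,0,0.8],0],
  [0,[0,0,0.8],0],
  [0,[0,0,0.8],0],
  [0,[0,0,0.5],0],
  [0,[0,0,0.4],0],
  [0,[0,0,0.3],0],
  [0,[0,0,0],0],
])

```text
time_s: 4.05
tcp_pos: [0.4412, 0.3362, 0.0208]
eef_rot: [-179.9, 0.1, 99.2]
contact_force: [0.9, 0.3, -0.0]
gripper_width: 0.0877
```

```bash
python3 -c "
from h import *
delta([.441,.3396,.020],99.4)
for n in ('top','side'):
  d=cam(n); x,y=proj(d,[.44,.34,.04]).astype(int); c=d['frame'][max(0,y-70):y+70,max(0,x-80):x+80]
  cv2.imwrite(f'pics/g_{n}.png',cv2.resize(cv2.convertScaleAbs(c,alpha=1.5,beta=20),None,fx=4,fy=4))"
```

```text
t 4.05 tcp [441.2 336.2  20.8] rot [-1.7992e+02  8.0000e-02  9.9240e+01] F [ 0.9  0.3 -0. ] w 87.7
units x,y,z [0.068 0.007 0.016]
turn units -0.027
```

View pics/g_side.png

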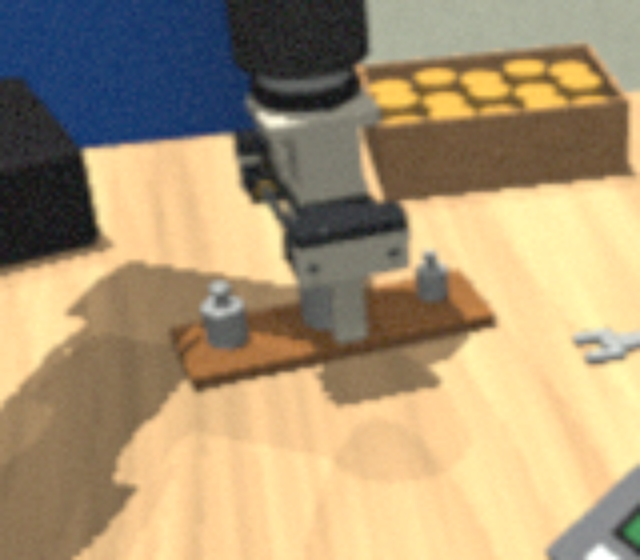

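The gripper straddles the large weight, with the mid and small weights standing clear at (225,315) and (430,280) in the crop. Closing now.

Call:
apply_moves([
  [100,[0.06,0,0],0],
  [140,[0,0,0],0],
  [255,[0,0,0],0],
  [255,[0,0,0],0],
  [255,[0,0,0],0],
  [255,[0,0,0],0],
])

```text
time_s: 4.9
tcp_pos: [0.441, 0.3399, 0.0216]
eef_rot: [-180.0, 0.0, 99.3]
contact_force: [-0.5, -1.1, 0.5]
gripper_width: 0.0412
```

Call:
apply_moves([
  [255,[0,0,-0.1],0],
  [255,[0,0,-0.3],0],
  [255,[0,0,-0.6],0],
  [255,[0,0,-0.8],0],
  [255,[0,0,-0.8],0],
  [255,[0,0,0],0],
])

```text
time_s: 5.65
tcp_pos: [0.4424, 0.3417, 0.1559]
eef_rot: [179.7, -0.3, 99.3]
contact_force: [-0.1, 0.1, -5.2]
gripper_width: 0.0414
```

```bash
python3 -c "
from h import *
delta([.6943,-.0326,.15],113.5)
for n in ('top','side'):
  d=cam(n); x,y=proj(d,[.44,.34,.14]).astype(int); c=d['frame'][max(0,y-70):y+70,max(0,x-80):x+80]
  cv2.imwrite(f'pics/l_{n}.png',cv2.resize(cv2.convertScaleAbs(c,alpha=1.5,beta=20),None,fx=4,fy=4))"
```

```text
t 5.65 tcp [442.4 341.7 155.9] rot [179.7   -0.29  99.29] F [-0.1  0.1 -5.2] w 41.4
units x,y,z [-8.201  3.765  0.118]
turn units -2.369
```

View pics/l_side.png

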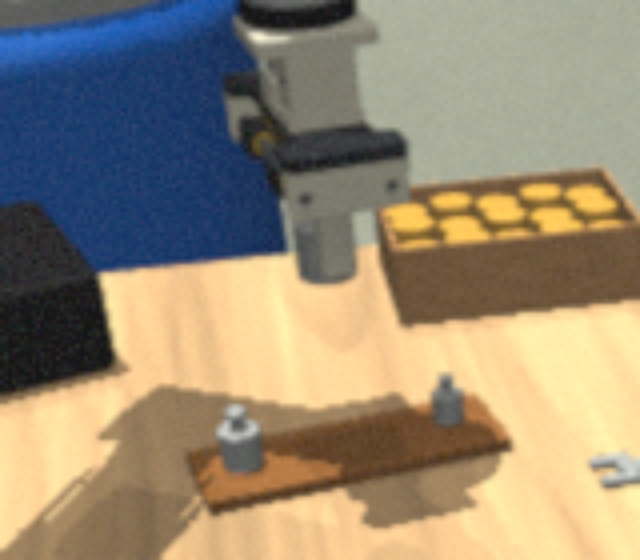

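Call:
apply_moves([
  [255,[-0.5,0.22,0],0],
  [255,[-0.9,0.42,0],0],
  [255,[-0.9,0.42,0],0],
  [255,[-0.9,0.42,0],0],
  [255,[-0.9,0.42,0],0],
  [255,[-0.9,0.42,0],0],
  [255,[-0.9,0.42,0],0],
  [255,[-0.9,0.42,0],0],
  [255,[-0.9,0.42,0],0],
  [255,[-0.5,0.2,0],0],
  [255,[0,0,0],0],
  [255,[0,0,0],0],
])

```text
time_s: 7.25
tcp_pos: [0.6924, -0.0341, 0.1497]
eef_rot: [-179.8, -0.0, 99.2]
contact_force: [-0.3, -0.6, -4.5]
gripper_width: 0.0412
```

```bash
python3 -c "
from h import *
delta([.6943,-.0326,.0816],113.5)"
```

```text
t 7.25 tcp [692.4 -34.1 149.7] rot [-1.7982e+02 -2.0000e-02  9.9230e+01] F [-0.3 -0.6 -4.5] w 41.2
units x,y,z [0.024 0.042 1.363]
turn units -2.378
```

Call:
apply_moves([
  [255,[0.02,0.04,0.5],0],
  [255,[0,0,0.4],0],
  [255,[0,0,0.2],0],
  [255,[0,0,0.1],0],
  [255,[0,0,0.04],0],
  [255,[0,0,0],0],
  [255,[0,0,0],0],
])

```text
time_s: 8.12
tcp_pos: [0.6957, -0.0329, 0.0902]
eef_rot: [179.9, 0.0, 99.3]
contact_force: [-0.6, 0.7, -4.3]
gripper_width: 0.0414
```

```bash
python3 -c "
from h import *
delta([.6943,-.0326,.0816],113.5)
for n in ('top','side'):
  d=cam(n); x,y=proj(d,[.694,-.0326,.08]).astype(int); c=d['frame'][max(0,y-70):y+70,max(0,x-80):x+80]
  cv2.imwrite(f'pics/p_{n}.png',cv2.resize(cv2.convertScaleAbs(c,alpha=1.5,beta=20),None,fx=4,fy=4))"
```

```text
t 8.12 tcp [695.7 -32.9  90.2] rot [179.94   0.    99.26] F [-0.6  0.7 -4.3] w 41.4
units x,y,z [ 0.01  -0.027  0.173]
turn units -2.373
```

View pics/p_side.png

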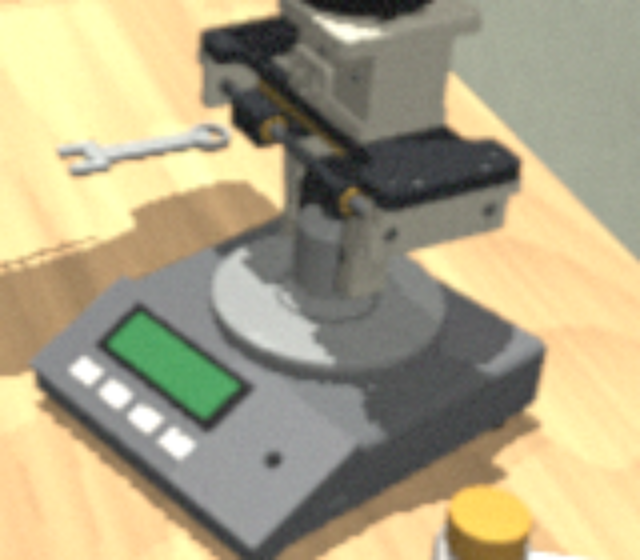

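The weight hovers over the scribed circle, around (320,300) in the crop, and looks centred. Lowering slowly.

Call:
apply_moves([
  [255,[0,-0.02,0.08],0],
  [255,[0,0,0.04],0],
  [255,[0,0,0.02],0],
  [255,[0,0,0.02],0],
  [255,[0,0,0],0],
])

```text
time_s: 8.85
tcp_pos: [0.6944, -0.0331, 0.0817]
eef_rot: [180.0, 0.0, 99.3]
contact_force: [-0.6, -0.1, -3.7]
gripper_width: 0.0414
```

Call:
apply_moves([
  [255,[0,0,0.01],0],
  [255,[0,0,0.01],0],
  [255,[0,0,0],0],
])

```text
time_s: 9.22
tcp_pos: [0.6944, -0.033, 0.0816]
eef_rot: [180.0, 0.0, 99.3]
contact_force: [-4.3, 1.1, 5.7]
gripper_width: 0.0416
```

Contact made. The force went from -4 N to +5.7 N. Next I release and lift away.

Call:
apply_moves([
  [235,[0,0,-0.01],0],
  [120,[0,0,0],0],
  [60,[0,0,0],0],
  [0,[0,0,0],0],
  [0,[0,0,0],0],
  [0,[0,0,0],0],
])

```text
time_s: 9.98
tcp_pos: [0.6944, -0.0331, 0.081]
eef_rot: [180.0, 0.0, 99.3]
contact_force: [0.3, -0.5, 0.9]
gripper_width: 0.0808
```

Call:
apply_moves([
  [0,[0,0,-0.4],0],
  [0,[0,0,-0.8],0],
  [0,[0,0,-0.9],0],
  [0,[0,0,-0.9],0],
  [0,[0,-0.9,0],-0.8],
  [0,[0.2,-0.9,0],-0.8],
  [0,[0.4,-0.9,0],-0.77],
  [0,[0,0,0],0],
])

```text
time_s: 10.98
tcp_pos: [0.5521, -0.0372, 0.2321]
eef_rot: [179.9, -0.0, 113.6]
contact_force: [-0.4, 0.6, 0.4]
gripper_width: 0.0877
```

```bash
python3 -c "
from h import *
delta([.4733,-.2975,.25],113.5)
for n in ('top','side'):
  d=cam(n); x,y=proj(d,[.694,-.0326,.08]).astype(int); c=d['frame'][max(0,y-60):y+70,max(0,x-80):x+80]
  cv2.imwrite(f'pics/q_{n}.png',cv2.resize(cv2.convertScaleAbs(c,alpha=1.5,beta=20),None,fx=4,fy=4))"
```

```text
t 10.97 tcp [552.1 -37.2 232.1] rot [ 1.7993e+02 -2.0000e-02  1.1356e+02] F [-0.4  0.6  0.4] w 87.7
units x,y,z [-4.142 -3.525 -0.357]
turn units 0.01
```

View pics/q_top.png

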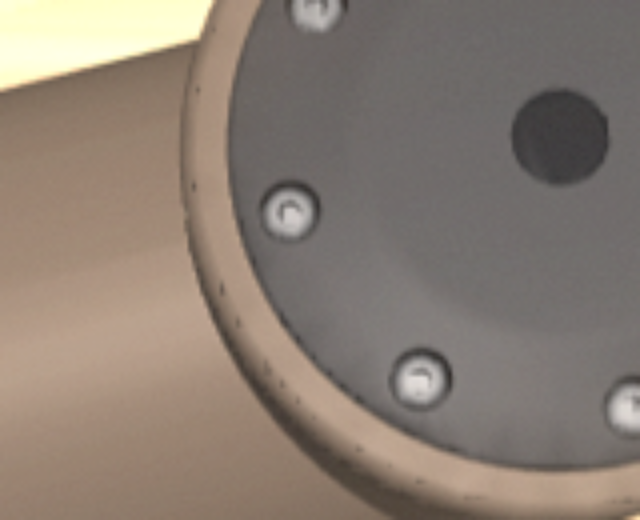

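View pics/q_side.png

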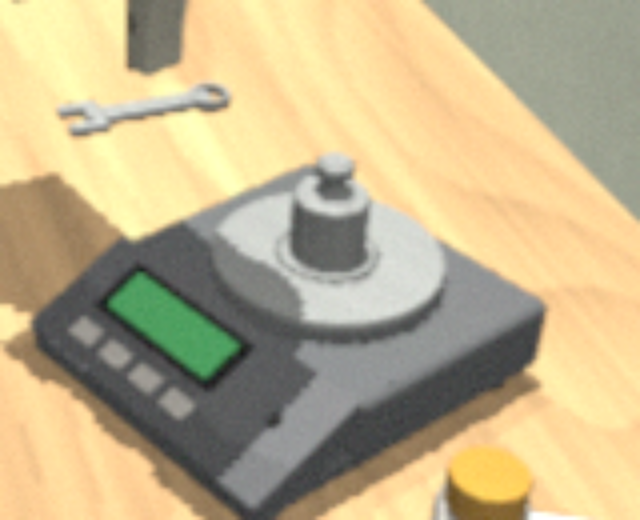

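The weight stands upright inside the scribed circle, at (330,235) in the side crop. The arm hides it in the top view. Next the pin tool.

Call:
apply_moves([
  [139,[-0.69,-0.58,0],0],
  [139,[-0.69,-0.58,0],0],
  [139,[-0.69,-0.58,0],0],
  [139,[-0.69,-0.58,0],0],
  [139,[-0.69,-0.58,0],0],
  [139,[-0.69,-0.58,0],0],
  [139,[0,0,0],0],
  [139,[0,0,0],0],
])

```text
time_s: 12.08
tcp_pos: [0.4782, -0.2967, 0.2305]
eef_rot: [-180.0, -0.0, 113.4]
contact_force: [-0.3, 0.3, -0.6]
gripper_width: 0.0397
```

```bash
python3 -c "
from h import *
delta([.4733,-.2977,.098],113.5)"
```

```text
t 12.07 tcp [ 478.2 -296.7  230.5] rot [-1.7997e+02 -3.0000e-02  1.1341e+02] F [-0.3  0.3 -0.6] w 39.7
units x,y,z [ 0.021 -0.098  2.651]
turn units -0.016
```

Call:
apply_moves([
  [139,[0.02,-0.1,0.5],0],
  [139,[0,0,0.7],0],
  [139,[0,0,0.6],0],
  [139,[0,0,0.5],0],
  [139,[0,0,0.35],0],
  [139,[0,0,0],0],
])

```text
time_s: 12.82
tcp_pos: [0.4726, -0.2963, 0.0973]
eef_rot: [-179.9, -0.1, 113.6]
contact_force: [-0.2, 0.3, -0.1]
gripper_width: 0.0398
```

```bash
python3 -c "
from h import *
delta([.4733,-.2977,.098],113.5)
for n in ('side',):
  d=cam(n); x,y=proj(d,[.473,-.2977,.10]).astype(int); c=d['frame'][max(0,y-60):y+70,max(0,x-80):x+80]
  cv2.imwrite(f'pics/t_{n}.png',cv2.resize(cv2.convertScaleAbs(c,alpha=1.5,beta=20),None,fx=4,fy=4))"
```

```text
t 12.82 tcp [ 472.6 -296.3   97.3] rot [-1.7988e+02 -1.0000e-01  1.1355e+02] F [-0.2  0.3 -0.1] w 39.8
units x,y,z [-0.031  0.001 -0.014]
turn units 0.009
```

View pics/t_side.png

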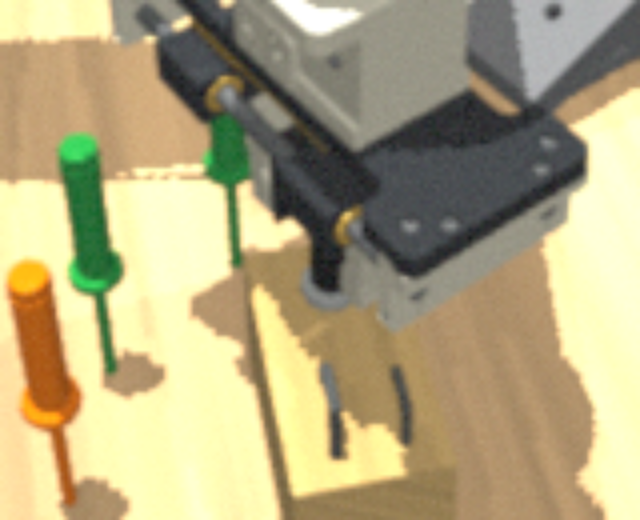

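The gripper is around the black handle, at (325,265) in the crop, clear of the hex keys and the green tools. Closing and lifting part way.

Call:
apply_moves([
  [255,[-0.02,0,0],0],
  [255,[0,0,0],0],
  [255,[0,0,0],0],
  [255,[0,0,0],0],
  [255,[0,0,-0.2],0],
  [255,[0,0,-0.4],0],
  [255,[0,0,-0.3],0],
  [255,[0,0,0],0],
], squeeze=12)

```text
time_s: 13.88
tcp_pos: [0.4739, -0.2986, 0.1451]
eef_rot: [179.9, 0.1, 113.5]
contact_force: [0.2, -0.3, -1.2]
gripper_width: 0.0161
```

```bash
cat > snap.py <<'E'
import sys
from h import *
tag=sys.argv[1];P=[float(v) for v in sys.argv[2:5]]
delta(P)
for n in ('side','top'):
  d=cam(n); x,y=proj(d,P).astype(int); c=d['frame'][max(0,y-50):y+50,max(0,x-60):x+60]
  cv2.imwrite(f'pics/{tag}_{n}.png',cv2.resize(cv2.convertScaleAbs(c,alpha=1.5,beta=20),None,fx=6,fy=6)); print(n,"crop origin",max(0,x-60),max(0,y-50))
E
python3 snap.py u .473 -.297 .13
```

```text
t 13.88 tcp [ 473.9 -298.6  145.1] rot [1.7987e+02 1.0000e-01 1.1349e+02] F [ 0.2 -0.3 -1.2] w 16.1
units x,y,z [ 0.036 -0.005  0.301]
side crop origin 223 245
top crop origin 373 193
```

View pics/u_side.png

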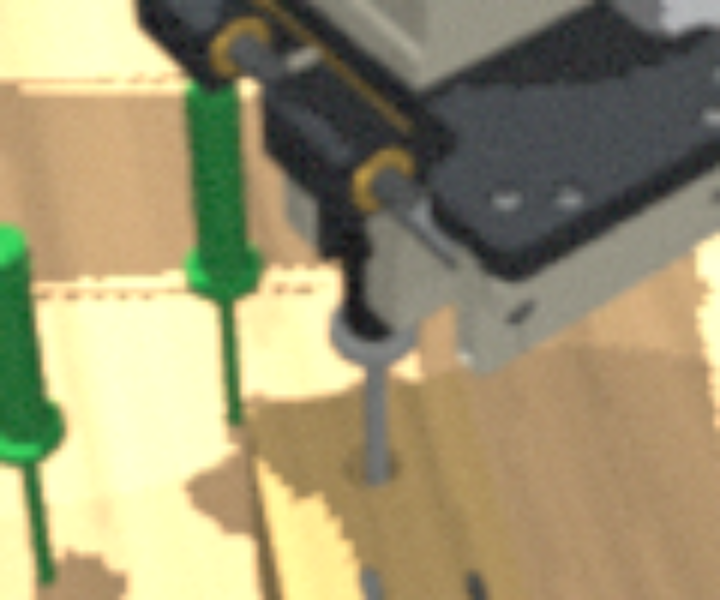

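The pin is still about 17 mm inside the block hole, with its steel visible at (375,420) in the crop. To tilt the tool in the grip, I shift along -Y so the hole rim turns it.

Call:
apply_moves([
  [255,[0,-0.1,0.02],0],
  [255,[0,-0.1,0.02],0],
  [255,[0,-0.1,0.02],0],
  [255,[0,-0.1,0.02],0],
  [255,[0,0,0],0],
], squeeze=6)

```text
time_s: 14.6
tcp_pos: [0.4544, -0.3065, 0.1396]
eef_rot: [-180.0, 0.0, 113.5]
contact_force: [0.7, -0.6, -1.3]
gripper_width: 0.0156
```

```bash
python3 snap.py v .465 -.301 .11
```

```text
t 14.6 tcp [ 454.4 -306.5  139.6] rot [-180.      0.    113.46] F [ 0.7 -0.6 -1.3] w 15.6
units x,y,z [0.017 0.239 0.591]
side crop origin 219 257
top crop origin 370 197
```

View pics/v_side.png

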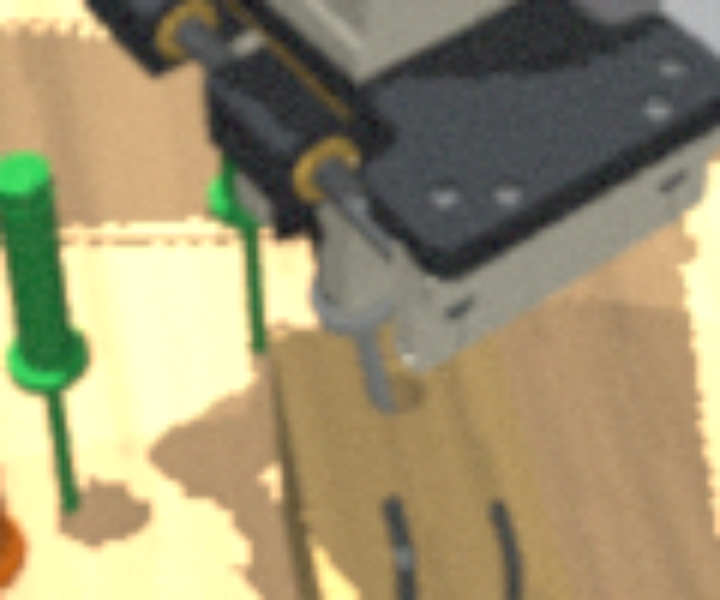

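It works: the pin leans, with its rim contact at (385,395) in the crop. Continuing to about 25°.

Call:
apply_moves([
  [255,[0,-0.1,0],0],
  [255,[0,-0.1,0],0],
  [255,[0,-0.1,0],0],
  [255,[0,-0.1,0],0],
  [255,[0,-0.05,0],0],
  [255,[0,0,0],0],
])

```text
time_s: 15.45
tcp_pos: [0.4339, -0.3154, 0.1397]
eef_rot: [-180.0, 0.0, 113.5]
contact_force: [1.1, 0.1, 0.1]
gripper_width: 0.0157
```

```bash
python3 snap.py w .445 -.311 .11
```

```text
t 15.45 tcp [ 433.9 -315.4  139.7] rot [-179.99    0.    113.47] F [1.1 0.1 0.1] w 15.7
units x,y,z [-0.007  0.239  0.594]
side crop origin 207 264
top crop origin 376 207
```

View pics/w_side.png

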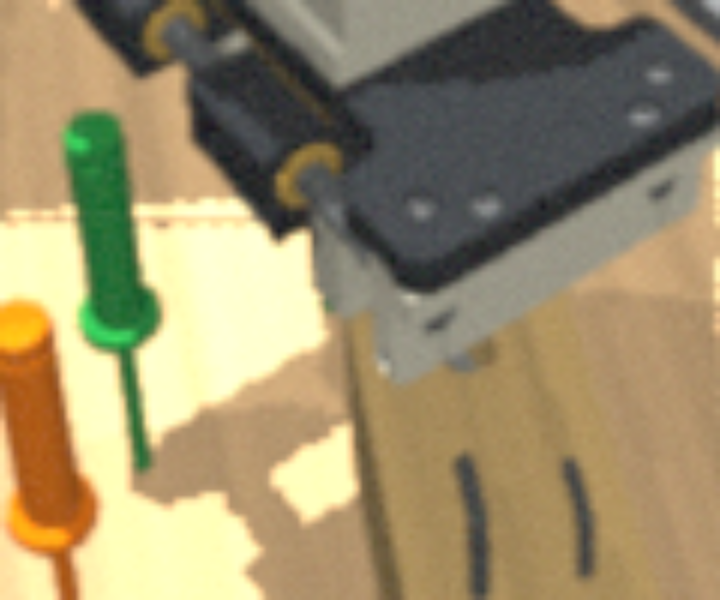

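View pics/w_top.png

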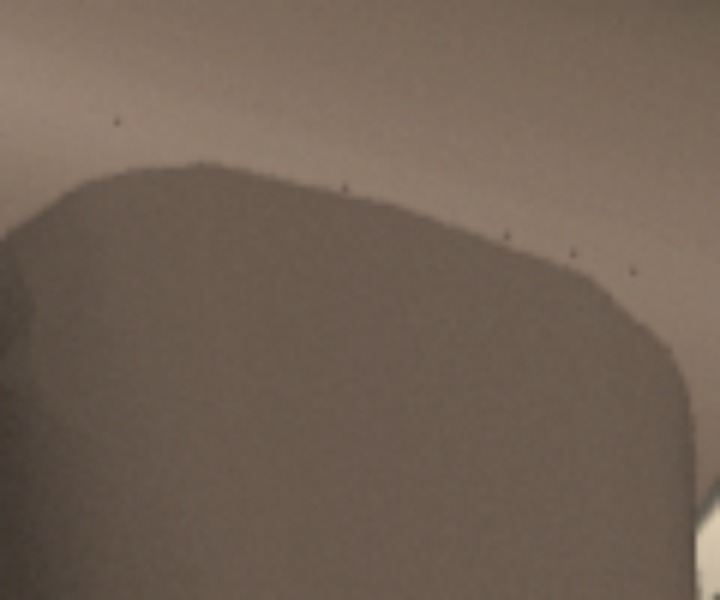

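Call:
apply_moves([
  [255,[0,0,0],0],
  [255,[0,0,0],0],
  [255,[0,0,-0.2],0],
  [255,[0,0,-0.5],0],
  [255,[0,0,-0.8],0],
  [255,[0,0,-0.8],0],
  [255,[0,0,0],0],
  [255,[0,0,0],0],
], squeeze=35)

```text
time_s: 16.55
tcp_pos: [0.4337, -0.3149, 0.2545]
eef_rot: [180.0, -0.0, 113.5]
contact_force: [0.3, -0.5, -0.8]
gripper_width: 0.0153
```

```bash
python3 snap.py x .445 -.311 .19
```

```text
t 16.55 tcp [ 433.7 -314.9  254.5] rot [ 1.8000e+02 -3.0000e-02  1.1347e+02] F [ 0.3 -0.5 -0.8] w 15.3
units x,y,z [-0.018  0.239  1.289]
side crop origin 205 226
top crop origin 395 210
```

View pics/x_side.png

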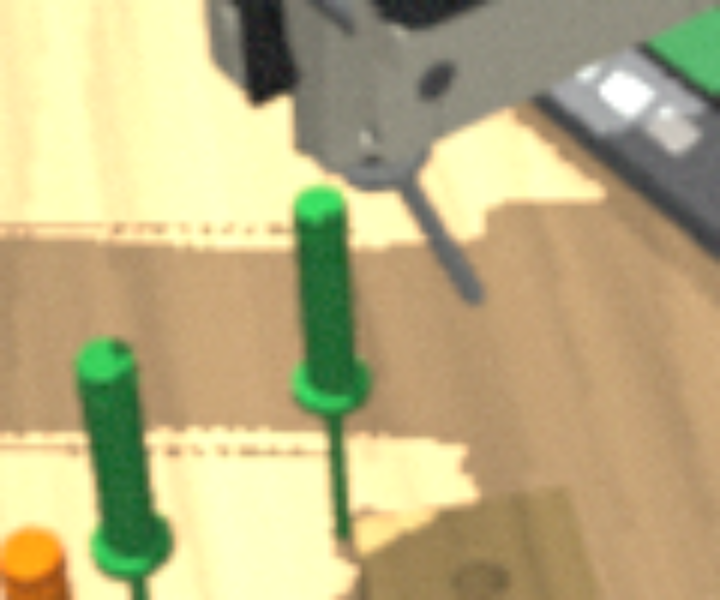

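```bash
cat > pin.py <<'E'
from h import *
def pin(S,tip,mid):
    s=get_state();p=s["tcp_pos"];a=np.radians(s["eef_rot"][2]);X=np.array([np.cos(a),np.sin(a),0]);Y=np.array([np.sin(a),-np.cos(a),0])
    g=p+np.array([0,0,r.hold_point_z]); out=[]
    for q in(tip,mid):
        C,v=ray(S,q); P=C+v*(((g-C)@X)/(v@X)); out.append(P); print("rel TCP: Y",round((P-p)@Y*1000,1),"z",round((P-p)[2]*1000,1),"world",np.round(P*1000,1),"dist to grasp",round(np.linalg.norm(P-g)*1000,1))
    d=out[0]-out[1]; print("tilt pin",np.degrees(np.arctan2(d@Y,-d[2])))
    d=out[0]-g; print("tilt grasp-tip",np.degrees(np.arctan2(d@Y,-d[2])))
E
python3 - <<'E'
from pin import *
S=cam("side"); f=lambda p:((p[0]+.5)/6-.5+205,(p[1]+.5)/6-.5+226)
pin(S,f((478,301)),f((422,196)))
E
```

```text
rel TCP: Y 45.3 z -81.7 world [ 475.1 -296.9  171.8] dist to grasp 110.3
rel TCP: Y 29.9 z -38.9 world [ 461.  -303.1  214.6] dist to grasp 65.0
tilt pin 19.75578890844623
tilt grasp-tip 24.250556588964965
```

```bash
python3 - <<'E'
from h import *
S=cam("side"); c=S["frame"][244:284,260:300]
cv2.imwrite("pics/z1.png",cv2.resize(cv2.convertScaleAbs(c,alpha=1.6,beta=20),None,fx=15,fy=15,interpolation=cv2.INTER_NEAREST))
E
```

View pics/z1.png

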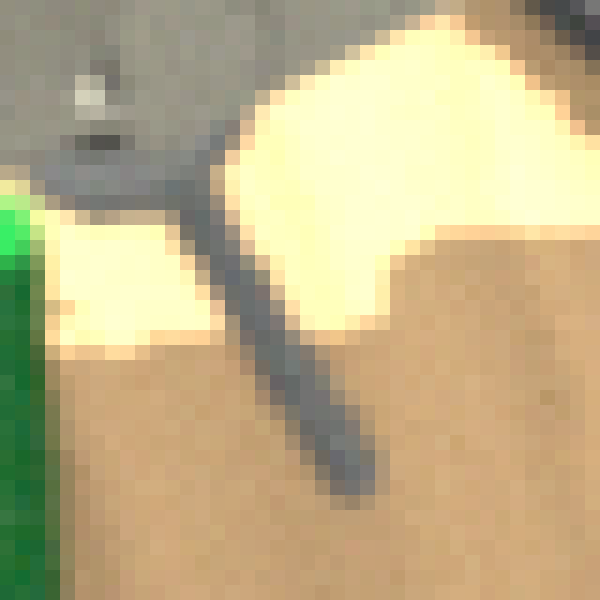

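```bash
python3 - <<'E'
from pin import *
S=cam("side"); f=lambda p:(p[0]/15-.5+260,p[1]/15-.5+244)
pin(S,f((363,497)),f((207,232)))
pin(S,f((350,470)),f((207,232)))
s=get_state();p=s["tcp_pos"];a=np.radians(s["eef_rot"][2]);Y=np.array([np.sin(a),-np.cos(a),0])
g=p+[0,0,.0188]
for ang in (18,22,26):
    ax=np.sin(np.radians(ang))*Y-np.cos(np.radians(ang))*np.array([0,0,1])
    for L in(.106,.110): print(ang,[np.round((proj(S,g+ax*l)-[260,244]+.5)*15) for l in (L-.045,L)])
E
```

```text
rel TCP: Y 44.0 z -82.8 world [ 474.1 -297.6  170.9] dist to grasp 110.7
rel TCP: Y 26.9 z -38.7 world [ 458.4 -304.4  215. ] dist to grasp 63.5
tilt pin 21.151081323117435
tilt grasp-tip 23.40254535990352
rel TCP: Y 42.5 z -78.3 world [ 472.7 -298.2  175.4] dist to grasp 106.0
rel TCP: Y 26.9 z -38.7 world [ 458.4 -304.4  215. ] dist to grasp 63.5
tilt pin 21.48526187399684
tilt grasp-tip 23.637896954155263
18 [array([135., 272.]), array([270., 541.])]
18 [array([148., 298.]), array([281., 564.])]
22 [array([171., 243.]), array([327., 491.])]
22 [array([185., 266.]), array([340., 512.])]
26 [array([205., 211.]), array([383., 439.])]
26 [array([221., 232.]), array([397., 458.])]
```

```bash
python3 - <<'E'
from h import *
T=cam("top");S=cam("side")
s=cv2.imread("pics/side0.png");t=cv2.imread("pics/top0.png")
def cent(im,c,w=5):
    x,y=c;p=255-cv2.cvtColor(im,cv2.COLOR_BGR2GRAY)[y-w:y+w+1,x-w:x+w+1].astype(float)
    p-=np.median(p)+12;p[p<0]=0;yy,xx=np.mgrid[-w:w+1,-w:w+1];return (x+(p*xx).sum()/p.sum(),y+(p*yy).sum()/p.sum())
a=cent(t,(339,166));b=cent(s,(341,251));print(a,b)
X,e=tri(T,a,S,b);print(np.round(X*1000,1),e)
print("top@48",onz(T,a,.048)*1000,"side@48",onz(S,b,.048)*1000)
# pan ring from side for bias
for nm,z,c in(("weight knob",0,0),):pass
cv2.imwrite("pics/h1.png",cv2.resize(np.hstack([s[236:266,326:356],t[151:181,324:354]]),None,fx=10,fy=10,interpolation=cv2.INTER_NEAREST))
E
```

```text
(np.float64(338.85625), np.float64(165.63125)) (np.float64(340.86681222707426), np.float64(251.52620087336246))
[ 629.9 -132.9   46.8] 1.8185760889238467
top@48 [ 628.79449346 -132.43935396   48.        ] side@48 [ 630.31154535 -134.12518611   48.        ]
```

View pics/h1.png

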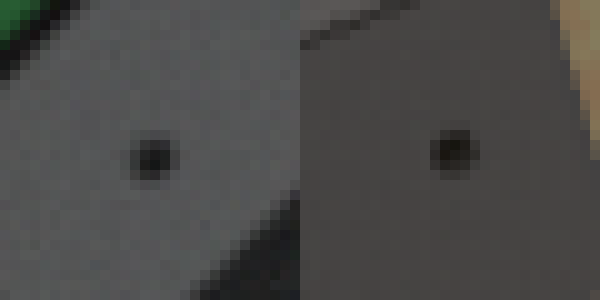

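```bash
python3 -c "
from h import *
delta([.5792,-.1547,.2535],113.5)"
```

```text
t 16.9 tcp [ 433.9 -315.2  254. ] rot [-1.7995e+02 -4.0000e-02  1.1348e+02] F [0.7 0.  0.2] w 15.4
units x,y,z [1.787 3.944 0.01 ]
turn units -0.003
```

Call:
apply_moves([
  [255,[0.2,0.4,0],0],
  [255,[0.3,0.66,0],0],
  [255,[0.3,0.66,0],0],
  [255,[0.3,0.66,0],0],
  [255,[0.3,0.66,0],0],
  [255,[0.3,0.66,0.3],0],
  [255,[0.09,0.24,0.6],0],
  [255,[0,0,0.6],0],
  [255,[0,0,0.4],0],
  [255,[0,0,0.1],0],
  [255,[0,0,0],0],
  [255,[0,0,0],0],
])

```text
time_s: 18.4
tcp_pos: [0.5798, -0.1548, 0.1557]
eef_rot: [179.9, 0.0, 113.5]
contact_force: [-0.3, -0.3, 0.2]
gripper_width: 0.0158
```

```bash
python3 - <<'E'
from h import *
delta([.5792,-.1547,.1535],113.5)
for n in("side","top"):
    d=cam(n); x,y=proj(d,[.629,-.133,.06]).astype(int); x0,y0=x-30,y-30; print(n,x0,y0)
    c=d["frame"][y0:y0+50,x0:x0+60]
    cv2.imwrite(f"pics/b1_{n}.png",cv2.resize(cv2.convertScaleAbs(c,alpha=2.2,beta=20),None,fx=12,fy=12,interpolation=cv2.INTER_NEAREST))
E
```

```text
t 18.4 tcp [ 579.8 -154.8  155.7] rot [1.7992e+02 4.0000e-02 1.1349e+02] F [-0.3 -0.3  0.2] w 15.8
units x,y,z [ 0.006 -0.01   0.043]
turn units -0.002
side 310 216
top 310 134
```

View pics/b1_side.png

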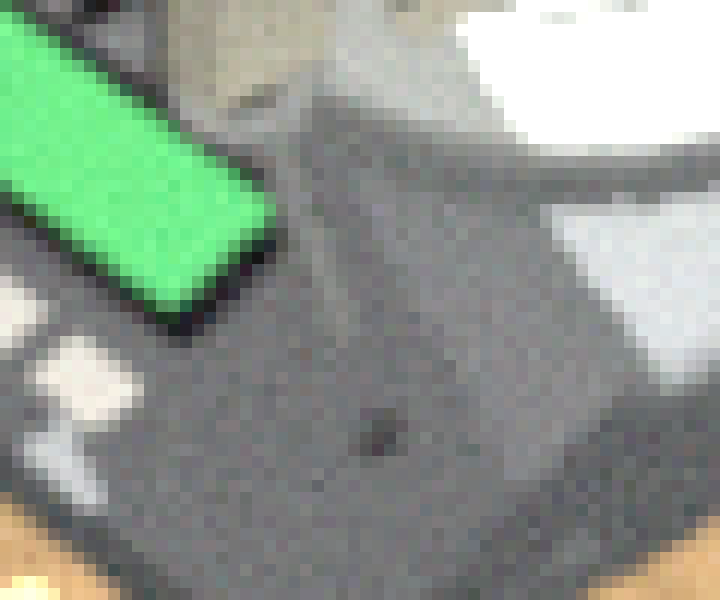

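View pics/b1_top.png

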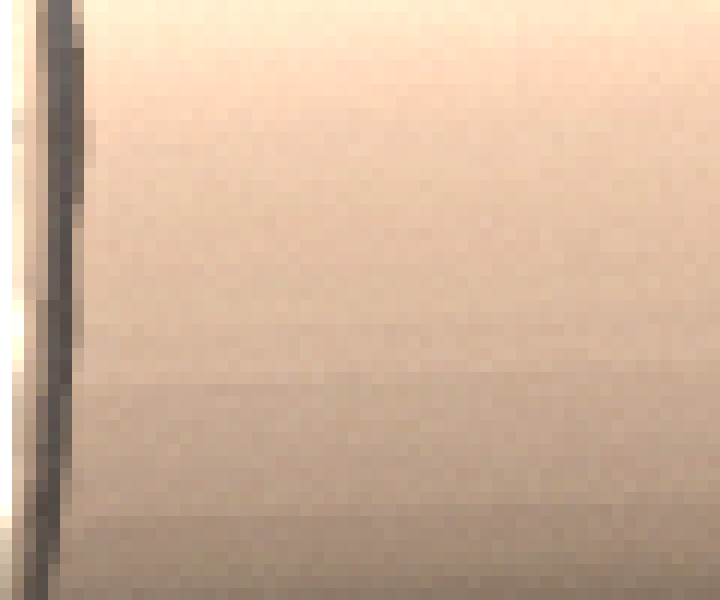

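```bash
python3 - <<'E'
from pin import *
S=cam("side"); f=lambda p:(p[0]/12-.5+310,p[1]/12-.5+216); g=lambda q:np.round((q-[310,216]+.5)*12)
pin(S,f((347,343)),f((300,150)))
Y=np.array([.917,.399,0]);m=np.array([.6293,-.133,.048]);o=-np.sin(np.radians(25))*Y+np.array([0,0,np.cos(np.radians(25))])
for k in(0,.013,.025,.07):print("axis",k,g(proj(S,m+k*o)))
s=get_state()["tcp_pos"];print("model tip",g(proj(S,s+.044*Y-[0,0,.0828])))
# enhanced
im=cv2.GaussianBlur(S["frame"],(0,0),.6)[216:266,310:370];gr=cv2.cvtColor(im,cv2.COLOR_BGR2GRAY).astype(float)
gr=np.clip((gr-30)*5,0,255).astype(np.uint8);cv2.imwrite("pics/b2.png",cv2.resize(gr,None,fx=12,fy=12,interpolation=cv2.INTER_CUBIC))
E
```

```text
rel TCP: Y 47.2 z -84.5 world [ 622.8 -135.9   70.9] dist to grasp 113.6
rel TCP: Y 32.8 z -36.9 world [ 609.6 -141.7  118.5] dist to grasp 64.7
tilt pin 16.84489223547582
tilt grasp-tip 24.560761857586314
axis 0 [369. 429.]
axis 0.013 [349. 389.]
axis 0.025 [331. 352.]
axis 0.07 [260. 203.]
model tip [333. 343.]
```

View pics/b2.png

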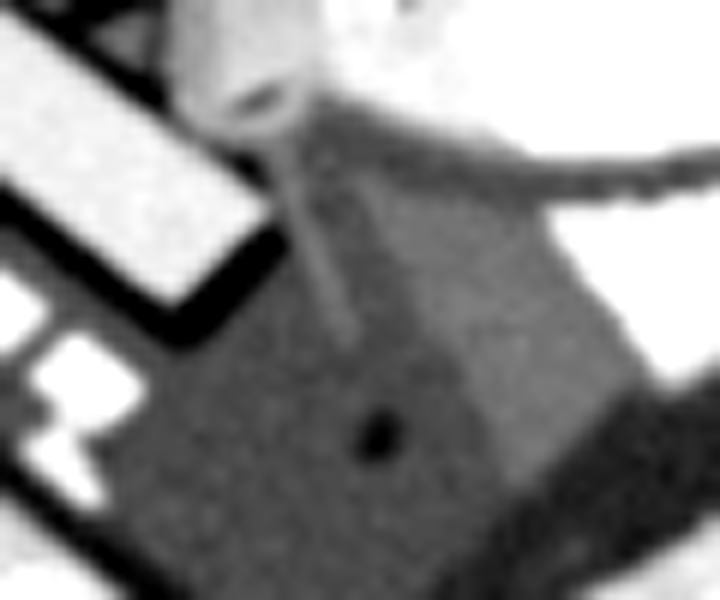

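Call:
apply_moves([
  [255,[0,0.06,0.16],0],
  [255,[0,0.06,0.16],0],
  [255,[0,0,0.03],0],
  [255,[0,0,0],0],
  [255,[0,0,0],0],
])

```text
time_s: 19.18
tcp_pos: [0.5848, -0.1523, 0.1372]
eef_rot: [180.0, 0.0, 113.5]
contact_force: [0.2, 0.4, 0.2]
gripper_width: 0.0155
```

```bash
cat > b.py <<'E'
import sys
from pin import *
delta([.5889,-.1505,.1308],113.5)
fr=np.mean([cam("side")["frame"].astype(float) for _ in range(2)],0);S=cam("side")
gr=cv2.cvtColor(fr.astype(np.uint8),cv2.COLOR_BGR2GRAY).astype(float)[216:266,310:370]
gr=np.clip((gr-20)*4.0,0,255).astype(np.uint8);cv2.imwrite(f"pics/{sys.argv[1]}.png",cv2.resize(gr,None,fx=12,fy=12,interpolation=cv2.INTER_CUBIC))
s=get_state()["tcp_pos"];Y=np.array([.917,.399,0]);g=lambda q:np.round((q-[310,216]+.5)*12)
print("model tip",g(proj(S,s+.044*Y-[0,0,.0828])),"hole",g(proj(S,[.6293,-.133,.048])))
E
python3 b.py b3
```

```text
t 19.18 tcp [ 584.8 -152.3  137.2] rot [1.7999e+02 1.0000e-02 1.1348e+02] F [0.2 0.4 0.2] w 15.5
units x,y,z [0.001 0.09  0.128]
turn units -0.003
model tip [351. 411.] hole [369. 429.]
```

View pics/b3.png

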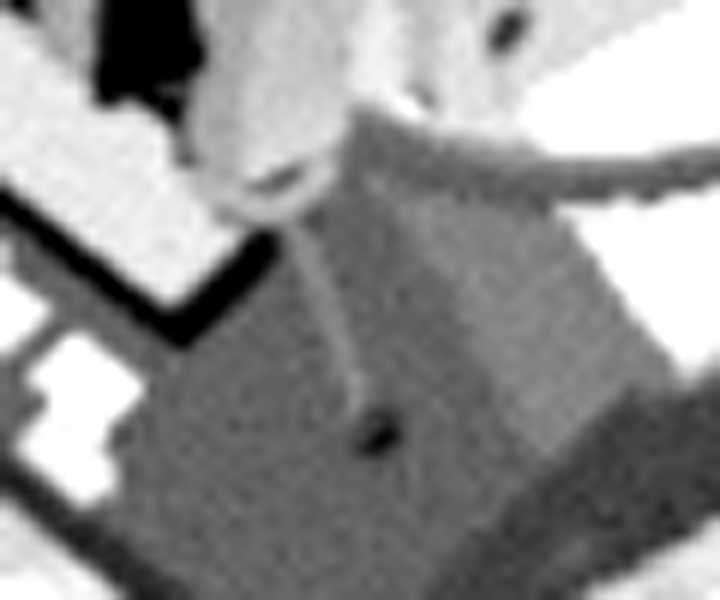

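Call:
apply_moves([
  [255,[0,0.05,0.06],0],
  [255,[0,0.04,0.06],0],
  [255,[0,0,0],0],
  [255,[0,0,0],0],
])

```text
time_s: 19.82
tcp_pos: [0.5888, -0.1505, 0.131]
eef_rot: [-180.0, -0.0, 113.5]
contact_force: [0.1, -0.4, -0.6]
gripper_width: 0.0155
```

```bash
python3 b.py b4
```

```text
t 19.82 tcp [ 588.8 -150.5  131. ] rot [-179.99   -0.    113.49] F [ 0.1 -0.4 -0.6] w 15.5
units x,y,z [-0.001  0.001  0.004]
turn units -0.002
model tip [368. 427.] hole [369. 429.]
```

View pics/b4.png

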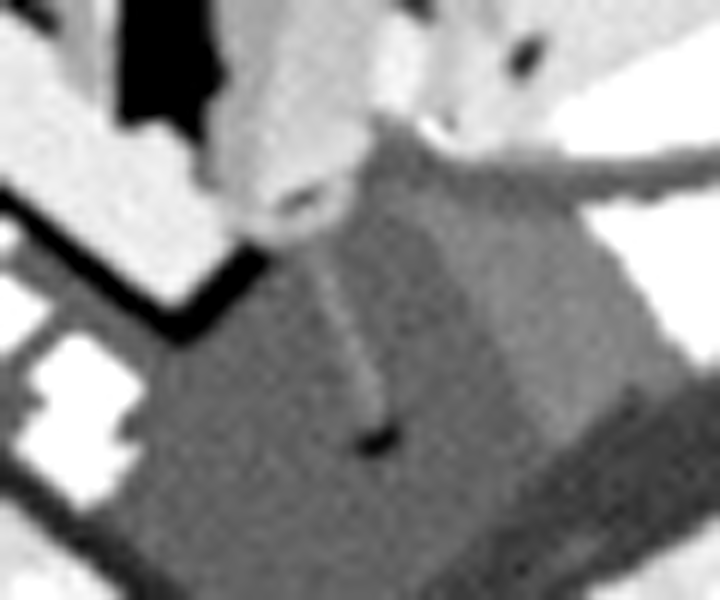

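Call:
apply_moves([
  [255,[0,0.02,0.045],0],
  [255,[0,0.02,0.045],0],
  [255,[0,0,0],0],
  [255,[0,0,0],0],
])

```text
time_s: 20.48
tcp_pos: [0.5906, -0.1497, 0.1265]
eef_rot: [-180.0, -0.0, 113.5]
contact_force: [0.4, 0.2, -0.8]
gripper_width: 0.0156
```

```bash
python3 b.py b5
```

```text
t 20.48 tcp [ 590.6 -149.7  126.5] rot [-180.     -0.    113.49] F [ 0.4  0.2 -0.8] w 15.6
units x,y,z [-0.001 -0.039 -0.086]
turn units -0.002
model tip [375. 443.] hole [369. 429.]
```

View pics/b5.png

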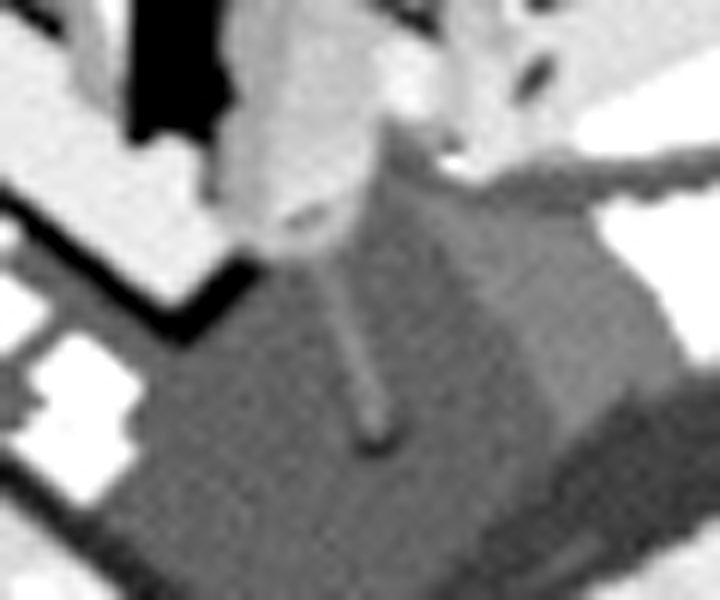

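The pin tip is at the hole's mouth, (380,435) in the crop, with no contact force yet. Going on in small steps.

Call:
apply_moves([
  [255,[0,0.02,0.045],0],
  [255,[0,0.02,0.045],0],
  [255,[0,0,0],0],
])

```text
time_s: 21.0
tcp_pos: [0.5924, -0.1488, 0.1218]
eef_rot: [-180.0, -0.0, 113.5]
contact_force: [-0.7, -0.4, -0.4]
gripper_width: 0.0152
```

Call:
apply_moves([
  [255,[0,0.008,0.02],0],
  [255,[0,0.008,0.02],0],
  [255,[0,0,0],0],
])

```text
time_s: 21.38
tcp_pos: [0.5932, -0.1487, 0.1203]
eef_rot: [180.0, 0.0, 113.5]
contact_force: [-0.8, -0.3, 3.7]
gripper_width: 0.0155
```

```bash
python3 b.py b6
```

```text
t 21.38 tcp [ 593.2 -148.7  120.3] rot [1.8000e+02 1.0000e-02 1.1348e+02] F [-0.8 -0.3  3.7] w 15.5
units x,y,z [ 0.    -0.093 -0.211]
turn units -0.003
model tip [384. 464.] hole [369. 429.]
```

View pics/b6.png

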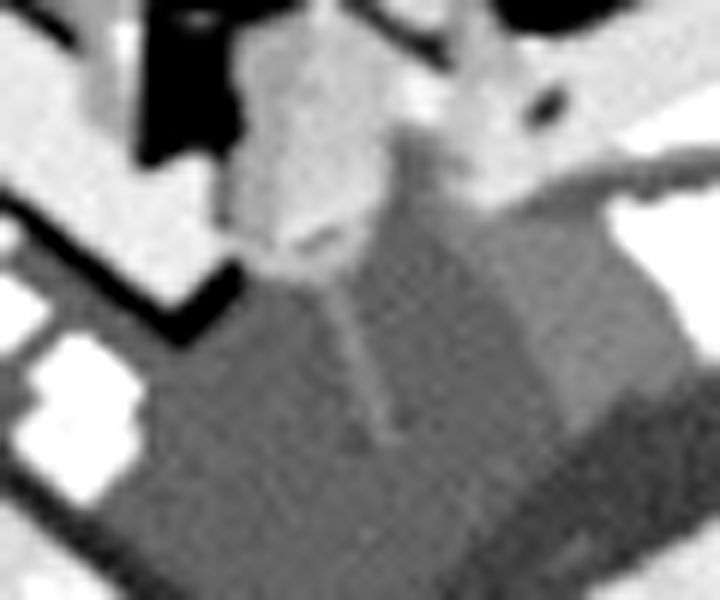

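Contact: 3.7 N, roughly along the hole axis, with the dark hole now filled by the pin at (388,438). Pressing on gradually.

Call:
apply_moves([
  [255,[0,0.006,0.015],0],
  [255,[0,0.006,0.015],0],
  [255,[0,0,0],0],
])

```text
time_s: 21.9
tcp_pos: [0.5938, -0.1484, 0.1187]
eef_rot: [180.0, 0.0, 113.5]
contact_force: [-2.1, 0.2, 4.4]
gripper_width: 0.0154
```

Call:
apply_moves([
  [255,[0,0.006,0.015],0],
  [255,[0,0.006,0.015],0],
  [255,[0,0,0],0],
])

```text
time_s: 22.28
tcp_pos: [0.5944, -0.1482, 0.1173]
eef_rot: [180.0, 0.0, 113.5]
contact_force: [-2.2, -1.2, 5.5]
gripper_width: 0.0152
```

Call:
apply_moves([
  [255,[0,0.006,0.015],0],
  [255,[0,0.004,0.01],0],
  [255,[0,0,0],0],
])

```text
time_s: 22.65
tcp_pos: [0.5946, -0.1483, 0.117]
eef_rot: [-180.0, 0.0, 113.5]
contact_force: [-6.0, -0.8, 12.8]
gripper_width: 0.0156
```

Stiffness jumped (5.5 to 12.8 N for 0.3 mm), so this is the hard stop. Holding for more than 2 s.

Call:
apply_moves([
  [255,[0,0,0],0],
  [255,[0,0,0],0],
  [255,[0,0,0],0],
  [255,[0,0,0],0],
  [255,[0,0,0],0],
  [255,[0,0,0],0],
  [255,[0,0,0],0],
  [255,[0,0,0],0],
  [255,[0,0,0],0],
  [255,[0,0,0],0],
])

```text
time_s: 23.9
tcp_pos: [0.5947, -0.1483, 0.117]
eef_rot: [180.0, 0.0, 113.5]
contact_force: [-6.3, -1.1, 12.8]
gripper_width: 0.0149
```

Call:
apply_moves([
  [255,[0,0,0],0],
  [255,[0,0,0],0],
  [255,[0,0,0],0],
  [255,[0,0,0],0],
  [255,[0,0,0],0],
  [255,[0,0,0],0],
  [255,[0,0,0],0],
  [255,[0,0,0],0],
  [255,[0,0,0],0],
  [255,[0,0,0],0],
])

```text
time_s: 25.15
tcp_pos: [0.5947, -0.1483, 0.117]
eef_rot: [180.0, 0.0, 113.5]
contact_force: [-5.4, 0.2, 12.4]
gripper_width: 0.0152
```

```bash
python3 b.py b7
```

```text
t 25.15 tcp [ 594.7 -148.3  117. ] rot [1.800e+02 4.000e-02 1.135e+02] F [-5.4  0.2 12.4] w 15.2
units x,y,z [ 0.005 -0.123 -0.276]
turn units 0.0
model tip [390. 476.] hole [369. 429.]
```

View pics/b7.png

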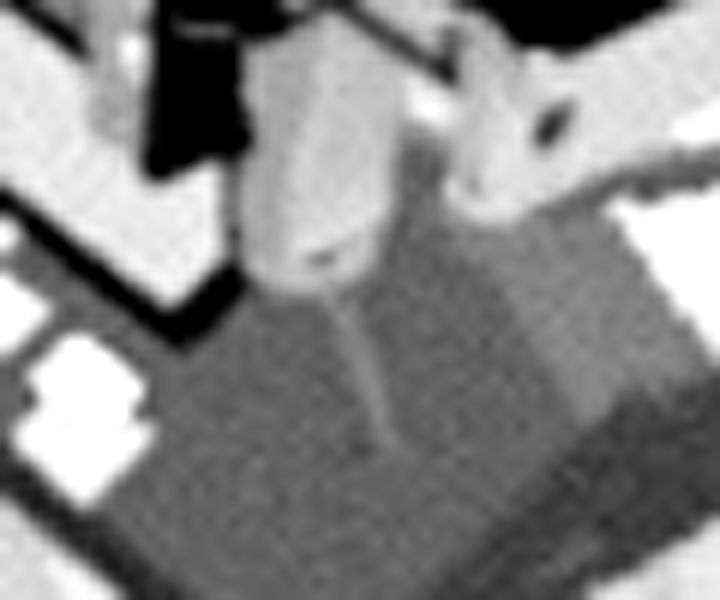

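Call:
apply_moves([
  [255,[0,0,0],0],
  [255,[0,-0.008,-0.02],0],
  [255,[0,-0.008,-0.02],0],
  [255,[0,0,0],0],
])

```text
time_s: 25.8
tcp_pos: [0.5941, -0.1483, 0.1181]
eef_rot: [180.0, 0.0, 113.5]
contact_force: [-2.1, -0.9, 4.7]
gripper_width: 0.0154
```

Call:
apply_moves([
  [255,[0,-0.016,-0.035],0],
  [255,[0,-0.03,-0.07],0],
  [255,[0,-0.05,-0.1],0],
  [255,[0,-0.1,-0.2],0],
  [255,[0,-0.1,-0.3],0],
  [255,[0,0,-0.5],0],
  [255,[0,0,0],0],
  [255,[0,0,0],0],
])

```text
time_s: 26.8
tcp_pos: [0.5802, -0.1541, 0.1785]
eef_rot: [180.0, -0.0, 113.5]
contact_force: [0.3, 0.5, -1.7]
gripper_width: 0.0151
```

```bash
python3 snap.py m .62 -.14 .09
```

```text
t 26.8 tcp [ 580.2 -154.1  178.5] rot [179.96  -0.   113.47] F [ 0.3  0.5 -1.7] w 15.1
units x,y,z [-0.058  0.842  1.769]
side crop origin 278 188
top crop origin 286 116
```

View pics/m_side.png

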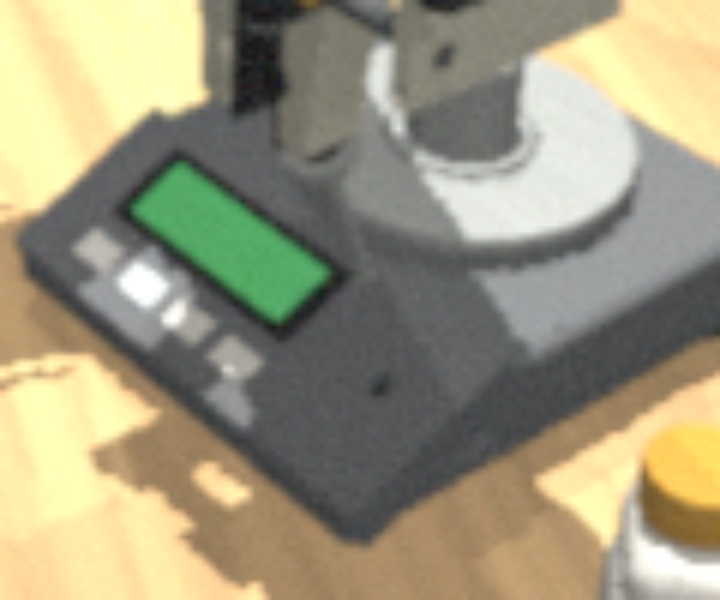

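Spring-back showed in the retract force too (4.7 N after backing off 1 mm). The hole is dark again at (378,385), and the weight has not moved. Returning to the block.

Call:
apply_moves([
  [255,[0,0,-0.5],0],
  [255,[0,0,-0.7],0],
  [255,[-0.1,-0.3,-0.3],0],
  [255,[-0.3,-0.66,0],0],
  [255,[-0.3,-0.66,0],0],
  [255,[-0.3,-0.66,0],0],
  [255,[-0.3,-0.66,0],0],
  [255,[-0.3,-0.66,0],0],
  [255,[-0.18,-0.37,0],0],
  [255,[0,0,0],0],
  [255,[0,0,0],0],
])

```text
time_s: 28.28
tcp_pos: [0.434, -0.3146, 0.2528]
eef_rot: [-180.0, -0.0, 113.5]
contact_force: [0.3, 1.0, -1.0]
gripper_width: 0.0153
```

```bash
python3 - <<'E'
from h import *
delta([.4327,-.3155,.175],113.5)
S=cam("side"); c=S["frame"][240:290,255:305]
cv2.imwrite("pics/z2.png",cv2.resize(cv2.convertScaleAbs(c,alpha=1.6,beta=20),None,fx=12,fy=12,interpolation=cv2.INTER_NEAREST))
E
```

```text
t 28.27 tcp [ 434.  -314.6  252.8] rot [-1.7999e+02 -2.0000e-02  1.1347e+02] F [ 0.3  1.  -1. ] w 15.3
units x,y,z [-0.006 -0.031  1.555]
turn units -0.005
```

View pics/z2.png

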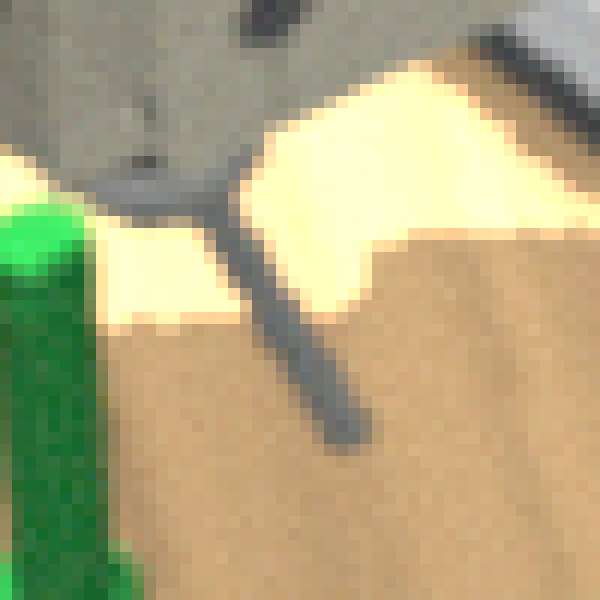

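Call:
apply_moves([
  [255,[0,-0.01,0.5],0],
  [255,[0,0,0.6],0],
  [255,[0,0,0.4],0],
  [255,[0,0,0.1],0],
  [255,[0,0,0],0],
  [255,[0,0,0],0],
])

```text
time_s: 29.08
tcp_pos: [0.4341, -0.3151, 0.174]
eef_rot: [179.9, 0.1, 113.5]
contact_force: [0.1, -0.4, -0.7]
gripper_width: 0.0154
```

```bash
python3 - <<'E'
from h import *
delta([.4339,-.3154,.140],113.5)
S=cam("side"); c=S["frame"][275:325,260:320]
cv2.imwrite("pics/z3.png",cv2.resize(cv2.convertScaleAbs(c,alpha=2,beta=20),None,fx=12,fy=12,interpolation=cv2.INTER_CUBIC))
E
```

```text
t 29.07 tcp [ 434.1 -315.1  174. ] rot [1.7994e+02 6.0000e-02 1.1351e+02] F [ 0.1 -0.4 -0.7] w 15.4
units x,y,z [-0.003 -0.007  0.681]
turn units 0.002
```

View pics/z3.png

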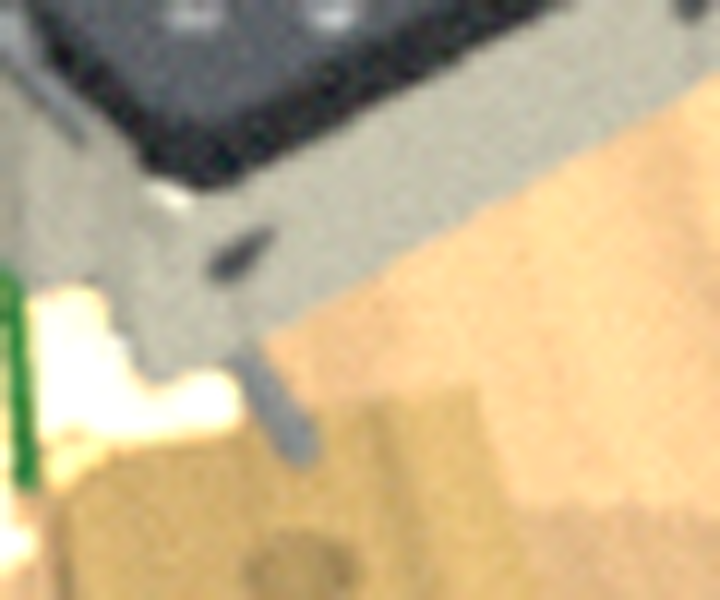

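Call:
apply_moves([
  [255,[0,0,0.3],0],
  [255,[0,0,0.2],0],
  [255,[0,0,0.15],0],
  [255,[0,0,0],0],
  [255,[0,0,0],0],
])

```text
time_s: 29.75
tcp_pos: [0.4336, -0.3151, 0.1406]
eef_rot: [180.0, 0.0, 113.5]
contact_force: [-0.4, -0.4, -0.7]
gripper_width: 0.0155
```

```bash
python3 - <<'E'
from h import *
delta([.4733,-.2977,.140],113.5)
S=cam("side"); c=S["frame"][275:335,250:320]
cv2.imwrite("pics/z4.png",cv2.resize(cv2.convertScaleAbs(c,alpha=2,beta=20),None,fx=10,fy=10,interpolation=cv2.INTER_CUBIC))
E
```

```text
t 29.75 tcp [ 433.6 -315.1  140.6] rot [180.     0.   113.48] F [-0.4 -0.4 -0.7] w 15.5
units x,y,z [0.002 0.867 0.013]
turn units -0.003
```

View pics/z4.png

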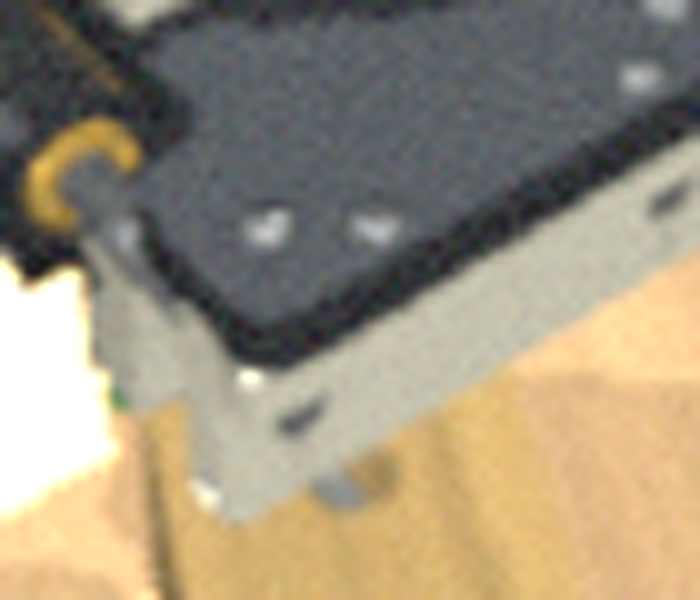

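The pin is in the block hole, at (340,490) in the crop. With a light grip I shift +Y so the wall turns it upright again.

Call:
apply_moves([
  [255,[0,0,0],0],
  [255,[0,0.1,0],0],
  [255,[0,0.1,0],0],
  [255,[0,0.1,0],0],
  [255,[0,0.1,0],0],
  [255,[0,0.1,0],0],
  [255,[0,0.1,0],0],
  [255,[0,0.1,0],0],
  [255,[0,0.1,0],0],
  [255,[0,0.1,0],0],
  [255,[0,0.04,0],0],
  [255,[0,0,0],0],
], squeeze=6)

```text
time_s: 31.3
tcp_pos: [0.4767, -0.2962, 0.1405]
eef_rot: [180.0, -0.0, 113.5]
contact_force: [-0.3, -1.4, -0.4]
gripper_width: 0.0161
```

```bash
python3 snap.py n .4733 -.2977 .1
```

```text
t 31.3 tcp [ 476.7 -296.2  140.5] rot [180.    -0.   113.49] F [-0.3 -1.4 -0.4] w 16.1
units x,y,z [-0.001 -0.073  0.81 ]
side crop origin 223 259
top crop origin 367 192
```

View pics/n_side.png

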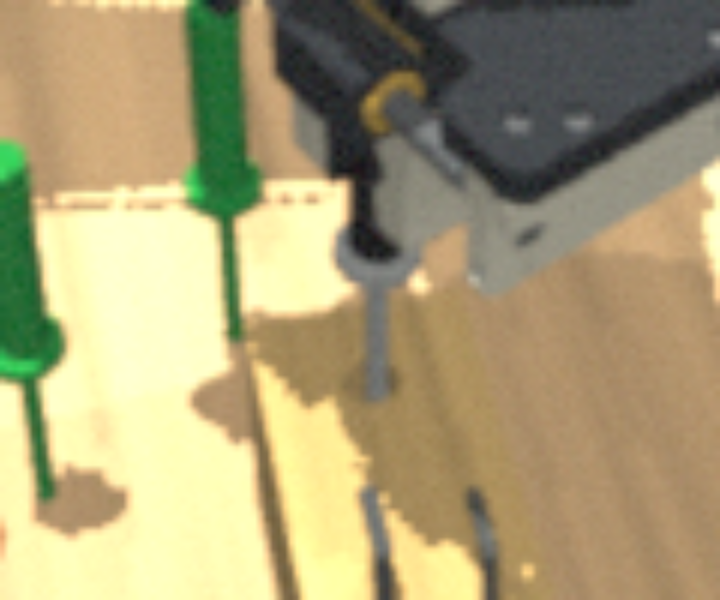

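The tool is nearly upright, the pin running from (375,280) into the hole at (378,395). Recentring and lowering.

Call:
apply_moves([
  [255,[0,-0.05,0.05],0],
  [255,[0,0,0.15],0],
  [255,[0,0,0.2],0],
  [255,[0,0,0.2],0],
  [255,[0,0,0.1],0],
  [255,[0,0,0],0],
])

```text
time_s: 32.15
tcp_pos: [0.474, -0.2972, 0.105]
eef_rot: [-179.9, -0.0, 113.5]
contact_force: [-0.9, 0.5, 0.4]
gripper_width: 0.0162
```

```bash
python3 snap.py o .4733 -.2977 .1
```

```text
t 32.15 tcp [ 474.  -297.2  105. ] rot [-1.7995e+02 -4.0000e-02  1.1348e+02] F [-0.9  0.5  0.4] w 16.2
units x,y,z [-0.003 -0.016  0.1  ]
side crop origin 223 259
top crop origin 367 192
```

View pics/o_side.png

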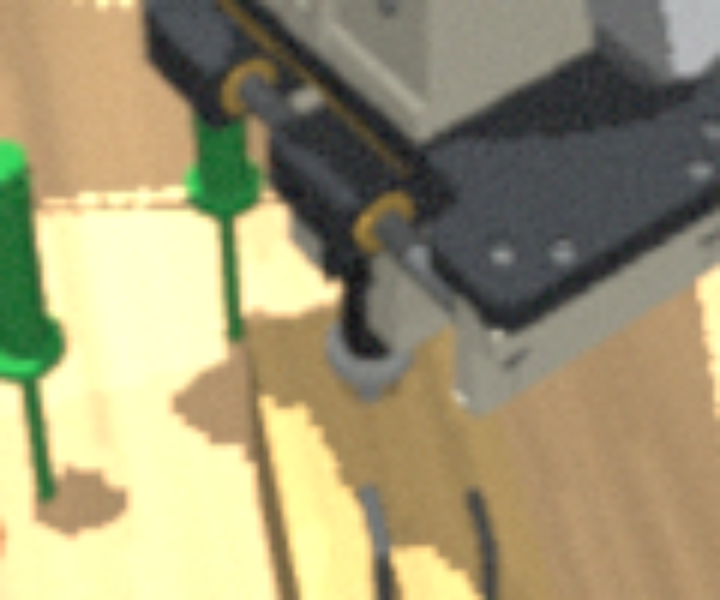

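Call:
apply_moves([
  [255,[0,0,0.08],0],
  [255,[0,0,0.04],0],
  [255,[0,0,0.02],0],
  [255,[0,0,0],0],
])

```text
time_s: 32.75
tcp_pos: [0.4742, -0.2974, 0.099]
eef_rot: [180.0, 0.0, 113.5]
contact_force: [-1.6, -0.2, 3.7]
gripper_width: 0.0158
```

Call:
apply_moves([
  [205,[0,0,0],0],
  [190,[0,0,0],0],
  [139,[0,0,0],0],
  [139,[0,0,0],0],
  [139,[0,0,0],0],
])

```text
time_s: 33.38
tcp_pos: [0.4742, -0.2973, 0.0985]
eef_rot: [180.0, -0.0, 113.5]
contact_force: [0.2, 0.1, 0.1]
gripper_width: 0.0393
```

```bash
python3 snap.py s .4733 -.2977 .1
```

```text
t 33.38 tcp [ 474.2 -297.3   98.5] rot [180.    -0.   113.48] F [0.2 0.1 0.1] w 39.3
units x,y,z [ 0.    -0.02  -0.029]
side crop origin 223 259
top crop origin 367 192
```

View pics/s_side.png

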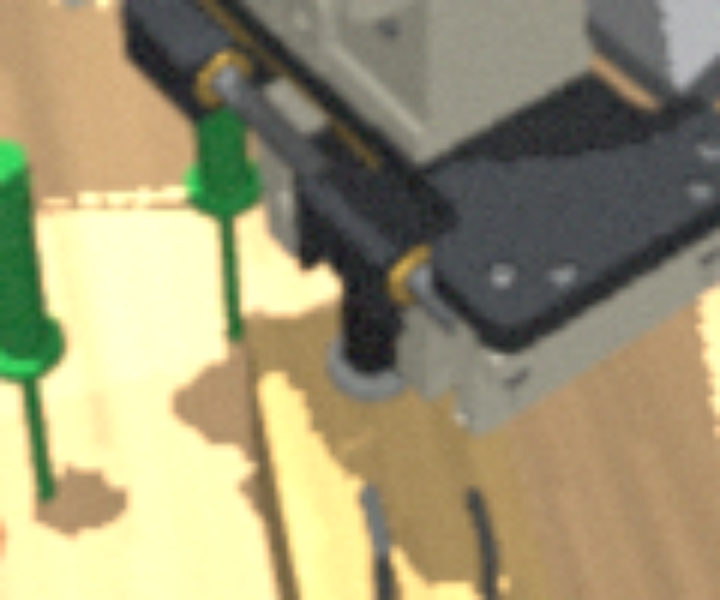

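The tool is free and its collar sits on the block, at (368,370) in the crop. Rising straight up and moving clear for a last look.

Call:
apply_moves([
  [139,[0,0,-0.3],0],
  [139,[0,0,-0.6],0],
  [139,[0,0,-0.8],0],
  [139,[0,0,-0.8],0],
  [139,[0,0,-0.5],0],
  [139,[-0.7,-0.2,0],0],
  [139,[-0.8,-0.3,0],0],
  [139,[-0.8,-0.3,0],0],
  [139,[-0.8,-0.3,0],0],
  [139,[-0.8,-0.3,0],0],
  [139,[0,0,0],0],
  [139,[0,0,0],0],
])

```text
time_s: 34.98
tcp_pos: [0.4875, -0.504, 0.249]
eef_rot: [180.0, -0.0, 113.5]
contact_force: [0.2, 0.0, 0.5]
gripper_width: 0.04
```

```bash
python3 - <<'E'
from h import *
delta([.4733,-.2977,.3])
for n in("side","top"): cv2.imwrite(f"pics/fin_{n}.png",cv2.convertScaleAbs(cam(n)["frame"],alpha=1.4,beta=10))
E
```

```text
t 34.98 tcp [ 487.5 -504.   249. ] rot [180.    -0.   113.45] F [0.2 0.  0.5] w 40.0
units x,y,z [ 3.898  1.382 -1.02 ]
```

View pics/fin_side.png

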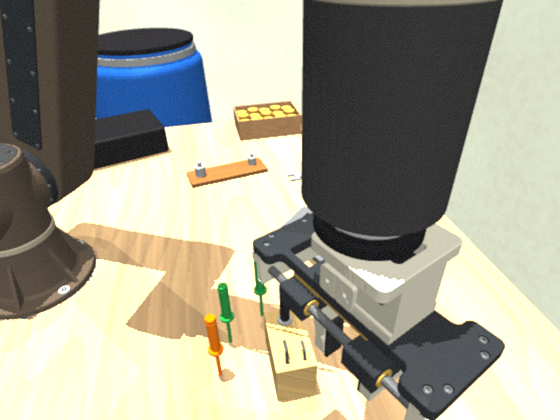

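View pics/fin_top.png

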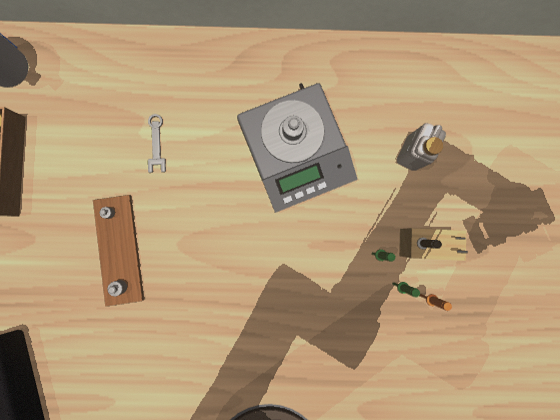

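```bash
python3 - <<'E'
from h import *
T=cam("top");a=T["frame"][210:270,380:480];b=cv2.imread("pics/top0.png")[210:270,380:480]
c=T["frame"][95:170,250:335]
cv2.imwrite("pics/f2.png",cv2.resize(cv2.convertScaleAbs(np.vstack([b,a]),alpha=2,beta=20),None,fx=5,fy=5))
cv2.imwrite("pics/f3.png",cv2.resize(cv2.convertScaleAbs(c,alpha=1.5),None,fx=7,fy=7,interpolation=cv2.INTER_CUBIC))
print("ring centre px in crop",(proj(T,[.6945,-.0326,.072])-[250,95]+.5)*7,"expected knob",(proj(T,[.6945,-.0326,.134])-[250,95]+.5)*7)
E
```

```text
ring centre px in crop [299.79991394 252.31513182] expected knob [310.6699324  193.13026934]
```

View pics/f2.png

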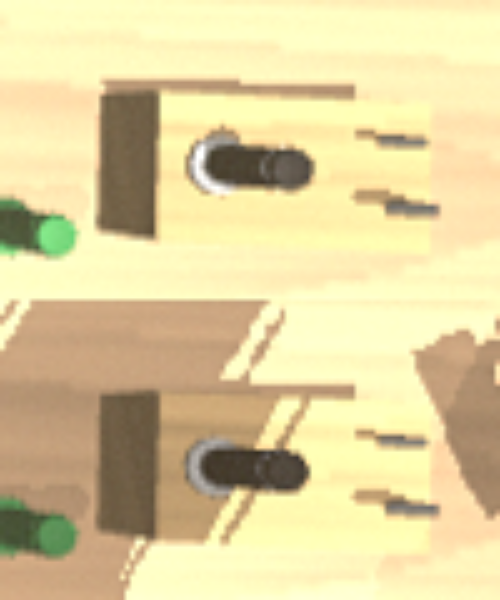

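View pics/f3.png

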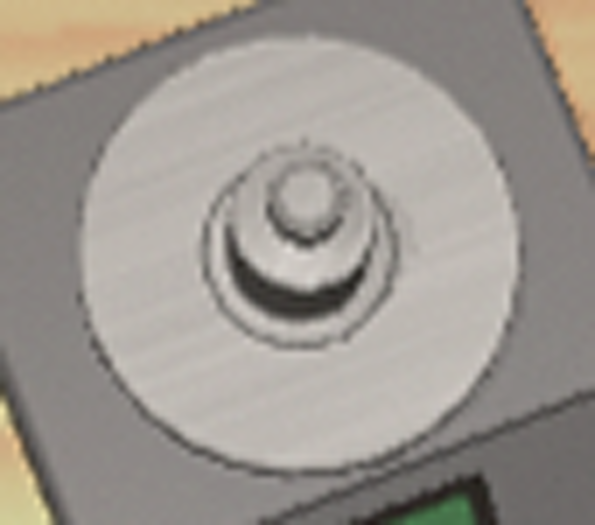

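The weight is centred in its circle: its base at (298,250) lies wholly inside the ring and its knob is near the expected (310,193). The pin tool looks the same as at the start, upright with the collar flat on the block. Handing in.

```bash
python3 -c "
from plant import close_job
print(close_job())"
```

```text
the job is handed in; nothing more can be done
None
```

I did all the steps in the order asked and handed the job in after about 35 s of robot time. No verdict was reported.

- **Weight:** the last top view shows the large weight upright and wholly inside the scribed circle.
- **Button:** the gripper can only point straight down, so I tilted the pin about 22° in the grip by pressing it against the rim of its own block hole. The pin met a springy force of about 4 to 6 N over some 3 to 4 mm, then a sharp rise to about 13 N at a hard stop. I held it there for about 2.5 s with only the weight on the pan. That the button was fully down is judged from this force and travel and from its push back on release. I had no direct reading of the button's position.
- **Pin tool:** I turned it upright again against the hole's wall, lowered it and let go. The last top view shows it upright with its collar on the block, as at the start to within a pixel or two.
- **Other things:** the other two weights, the jerry can, the spanner and the look-alike tools look unmoved in that view.
- **Disagreements:** single-view measurements of the pin's tilt ranged from 17 to 25° because of poor contrast over the panel. The two cameras disagreed by about 2 mm on the button hole. Neither got in the way of the press.

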